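# Set the lid press from below and press a culture tub's lid home

## Robot

A 6-joint arm with a two-finger parallel gripper is mounted at the origin on the work surface. World frame = base frame: x ahead of the robot, y to its left, z up, the work surface at z = 0. Lengths are in m, angles in degrees, forces in N, time in s.
With the tool pointing down it reaches from about 0.275 to 0.775 m from the base axis. Payload 14.6 kg.
Tool frame: the origin (TCP) lies between the finger pads; the fingertips stand 14 mm ahead of it and the grasp point (between the pads) lies 5 mm behind it (ctrl.tips_ahead is the distance from the TCP to the fingertips, in m); z points along the fingers, y is the direction in which the jaws open and shut (so a half turn about z gives the same grasp; the last joint's range is limited). The gripper opens to 85 mm and grips with 20 to 120 N. Pads are 22 mm wide; open, the fingers measure 114 mm over their backs; the gripper's body (76 mm by 85 mm) begins 54 mm behind the grasp point. The pads swing forward as they close: fully open they stand 13 mm farther back than shut.
Start: joints at [64.899, 15.075, -2.767, 72.158, 0, 81.102], TCP at [0.147, 0.504, 0.245] pointing down, gripper open.
Joint ranges: [-151.79, 151.79], [-50.71, 97.33], [-67.44, 78.34], [-121.81, 120.89], [-77.56, 73.72], [-180, 180]. Speed limits (degrees/s): [108.29, 108.29, 147.25, 159.86, 180, 180].

## Interface

Orientations are given as a 3x3 rotation matrix whose columns are the frame's x, y, z axes.
In Python, from rig import ctrl, viewer, workorder gives the robot as it stands.
- The arm moves only by the shell command python3 -m creep 'ROWS' [OPENING]. ROWS is JSON, one flat list of numbers, 6 for each row, row after row: the shift along the world's x, y, z in cm, then the turn, a rotation vector about the world's x, y, z in units of 6 degrees (1.0 is 6 degrees). A call has 1 to 10 rows; each row is the pose to reach, as a shift and turn from the pose commanded when the call began; what a row does not reach only later rows make up. A row lasts 1/10 s, in which the tool goes at most 50 mm and 8.59 degrees, less where a joint would pass 70% of its speed; a pose out of reach is approached as far as the arm can. A call with a gripper value outside its range is refused whole. OPENING is the finger opening in cm, from 0 to 8.54, set as the call begins (- or left out, the last holds). The fingers move at their own pace and stop on an object; the grip force is fixed at half the most. Time passes only in rows, so rows that repeat a pose let the fingers close. It gives the time, the measured TCP pose, the force and the opening at its end, in the units of the state.
- ctrl.get_state(): the state, without advancing time (a new reading comes with each control period).
- viewer.get_image(name): name is "scene" or "top" or "wrist"; returns a dict with "pixels" (420x560x3 uint8, red, green, blue), "mtx" (3x3 intrinsics, pixels), "R" (3x3) and "t" (3): a world point X has camera coordinates R X + t. Camera axes: x right, y down, z forward; pixel columns grow to the right and rows downward; lengths in m; the calibration is good to about 2 mm. A picture is of the moment at which its call begins. There is no depth.
- workorder.hand_in(): hands the job in, once; it reports no verdict.
The state is a dict: "clock": time; "joints": joint angles; "qvel": joint speeds; "joint_efforts": joint torques, N m; "eef_pos": TCP position; "orientation": TCP orientation; "contact_force": force on the tool from outside, world axes, zero at the start; "ft_torque": the same for the moment, N m; "width": opening from 0.0 (shut) to 1.0 (fully open).
Only numpy, scipy, OpenCV 4.12 (cv2) and the standard library are available. Lean on these libraries where they do the work, as an engineer would, in place of code of your own. Each camera call takes 0.05 s, during which the arm holds its last target.

## Task

Set the depth stop of the lid-pressing stand with its handwheel: the nut has slack, so wind the stop clearly down past the red clip on the scale and then come back up, ending on an upward turn with the yellow pointer level with the clip. Then take the hand press plate by its handle, push the tub's lid squarely down with it until the sprung table bottoms out level on the stop, without forcing it, and hold it there for a moment. Let the table rise again, stand the press plate back upright on its round blue pad, and leave the clip, the tub and the other things in place.

Things in the scene. Friction and masses are not known exactly. Their poses are not given: they have to be found in the camera images.
- stand: the lid-pressing stand, fixed to the bench: green base plate 200 x 370 x 18 mm; origin at the underside near its middle (base reaches from y = -190 to +180 mm), z up, its x the short way (away from the robot at yaw 0), its y the long way. The sprung table's axis is at x = 0, y = +85 mm; the screw and handwheel's axis is at x = 0, y = -85 mm; the scale bar (white, graduated every 5 mm) stands at y = -168 mm. The bridge under the handwheel is 141 mm high
- wheel_axis (a point): centre of the handwheel on its upright axis, 165 mm above the bench. The wheel is a black disc 116 mm across, its flat face 164 mm high
- crank_grip (a point): middle of the red crank handle that stands up from the handwheel, 46 mm from the wheel's axis: an upright grip 22 mm in diameter and 52 mm tall (165 to 217 mm above the bench), this point 28 mm above its foot. The handle spins freely on its own axis, so it may be held with a fixed wrist while it is led round the circle (about 4 N sideways)
- handwheel (a joint): angle of the handwheel in rad, growing clockwise seen from above. One turn clockwise raises the stop by 15 mm, one turn anticlockwise lowers it by 15 mm, but after each reversal the wheel turns 5 mm worth (a third of a turn) before the stop follows. It stays where it is left
- pointer (a point): tip of the yellow forked pointer (a blade 8 mm high with a dark middle line over each face of the scale) on the stop's carriage; it rises and falls with the stop. It starts 8 to 24 mm above the red clip. Push on the stop while the slack lies below it and it drops by that slack (up to 5 mm); it is held firm if the last turn raised it
- clip_line (a point): middle of the red clip (26 mm wide, 9 mm high, white centre line) on the outer edge of the scale: the set mark. It slides stiffly and is not to be moved
- stop_pad (a point): top of the stop's square steel pad (60 mm) under the middle of the sprung table, 18 mm above the pointer
- table_under (a point): middle of the underside of the sprung table, a level aluminium plate 150 x 150 x 10 mm on four springs; 105 mm above the bench when free. It sinks under load, can rock a little if pressed off centre or crookedly, and bottoms out when this point meets the stop pad. Pressing down takes about 4 N to start and 0.35 N more per mm (10 to 16 N at the stop)
- tub: clear round tub of orange cordyceps, 104 mm across, 62 mm high, standing loose between four blue dogs in the middle of the sprung table, with its white press-on lid; origin at the centre of its underside (115 mm above the bench at the start)
- lid_top (a point): centre of the lid's flat top; lid 110 mm across. It starts 5 mm proud of its home, with its top 70 mm above the tub's underside, and 65 mm when home; it takes about 7 N to push down and stays down
- lid (a joint): how far the lid has been pushed on, in m: 0 proud, 0.005 fully home
- press_grip (a point): middle of the handle of the hand press plate (tamper): an aluminium disc 92 mm across and 12 mm thick under an upright dark wood handle about 30 mm in diameter (reaching from 12 to 94 mm above its underside); this point is on its axis, 58 mm above its underside. Mass about 0.4 kg
- press_foot (a point): centre of the flat underside of the press plate
- rest_top (a point): centre of the top of the round blue pad, 136 mm across and 6 mm thick, fixed to the bench, on which the press plate stands at the start and to which it returns
There are look-alikes about, which are no part of the job. Leave any purple look-alike of the part that bears press_grip alone.

How it is judged (in metres and radians):
On the way, in this order (a step that is already met when the one before it is completed fails the run):
1. the stop is wound down until the pointer is at least 3 mm below the clip (z of pointer in the frame of clip_line below -0.003 m), for 0.1 s.
2. the stop is brought back up until the pointer is level with the clip within 2 mm, and rests there (z of pointer in the frame of clip_line between -0.002 and 0.002 m), for 0.5 s.
3. the press plate is lifted at least 40 mm off its pad (z of press_foot in the frame of rest_top above 0.04 m), for 0.1 s.
4. for 0.3 s the upright (5 deg) press plate, within 15 mm of the lid's middle, holds the lid home and the table level (3 deg) on the stop (gap under 2 mm), the pointer still level with the clip (2 mm) (all of step 2 and z of table_under in the frame of stop_pad below 0.002 m and angle between table_under's own z axis and vertical below 0.052 rad and angle between press_foot's own z axis and vertical below 0.087 rad and horizontal distance between press_foot and lid_top below 0.015 m and contact force between press_plate and tub above 5 N and value of joint lid above 0.004 m), for 0.3 s.
At the end, for the whole second after the job is handed in: The pointer is level with the clip within 2 mm; the lid is home (at least 4 of its 5 mm); the table is back up (within 2 mm) with the tub standing upright between the dogs; the press plate stands upright and wholly on its blue pad (centre within 22 mm of the pad's centre), released and at rest (all of step 2 and value of joint lid above 0.004 m and height (world z) of table_under above 0.103 m and angle between each of tub, press_foot's own z axis and vertical below 0.05 rad and z of tub in the frame of table_under below 0.012 m and horizontal distance between tub and table_under below 0.008 m and horizontal distance between press_foot and rest_top below 0.022 m and z of press_foot in the frame of rest_top below 0.003 m and linear speed of each of press_plate, tub below 0.02 m/s); the robot touches nothing.
It fails at once if the red clip is shifted more than 4 mm (distance of clip_line from where it was at the start of the episode above 0.004 m).
It fails at once if the lid is forced: the press plate pushes on the tub with more than 60 N (contact force between press_plate and tub above 60 N).
It fails at once if the tub is tipped by more than 10 degrees (angle between tub's own z axis and vertical above 0.175 rad).
It fails at once if another thing on the bench is shifted more than 30 mm (distance of any of basket, tub_a, tub_b, lid_stack, spray, grow_bag, brush, punnet from where it was at the start of the episode above 0.03 m).
It also fails if it takes over 72 s, if anything falls off the work surface, if the arm or the gripper's body presses on something with over 40 N, if the wrist force passes 120 N, or if a joint passes its speed limit or range.

## Working session

There is one attempt and no reset: what is moved stays moved. The work goes in short steps, Python scripts to look and compute and a shell command to move; the robot and the scene stay as the last step left them, time stands still between calls to the robot, and variables do not carry over. Pictures are saved under pics/ and viewed, and the job is handed in when it is done.

```bash
ls; mkdir -p pics
cat > h.py <<'E'
import numpy as np, cv2
from rig import ctrl, viewer
def snap(n,f):
    d=viewer.get_image(n); cv2.imwrite(f'pics/{f}.png',cv2.cvtColor(d['pixels'],cv2.COLOR_RGB2BGR))
    np.savez(f'pics/{f}.npz',**{k:np.array(v) for k,v in d.items()}); return d
def load(f): return dict(np.load(f'pics/{f}.npz'))
def ray(d,u,v):
    R=np.array(d['R']);t=np.array(d['t']);K=np.array(d['mtx'])
    return -R.T@t, R.T@np.linalg.inv(K)@np.array([u,v,1.])
def onz(d,u,v,z):
    c,r=ray(d,u,v); return c+r*(z-c[2])/r[2]
def proj(d,X):
    p=np.array(d['mtx'])@(np.array(d['R'])@np.array(X)+np.array(d['t'])); return p[:2]/p[2]
E
python3 - <<'E'
from h import *
for n in ['scene','top','wrist']:
    d=snap(n,n+'0'); print(n, (-np.array(d['R']).T@np.array(d['t'])).round(3), np.array(d['mtx']).round(0).tolist())
print(ctrl.get_state())
E
```

```text
pics
scene [1.201 0.912 0.829] [[459.0, 0.0, 283.0], [0.0, 459.0, 210.0], [0.0, 0.0, 1.0]]
top [0.465 0.049 1.276] [[417.0, 0.0, 279.0], [0.0, 417.0, 221.0], [0.0, 0.0, 1.0]]
wrist [0.08  0.523 0.373] [[307.0, 0.0, 277.0], [0.0, 307.0, 214.0], [0.0, 0.0, 1.0]]
{'clock': 0.15, 'joints': array([ 6.48997927e+01,  1.50923373e+01, -2.79338577e+00,  7.21584250e+01,
        1.25824936e-04,  8.11019216e+01]), 'qvel': array([-0.0679528 , -0.08451624,  0.01148502, -0.04534628, -0.02726718,
        0.02435992]), 'joint_efforts': array([ 1.26234638e-03, -6.37826085e+01,  3.84647870e+01,  1.06093206e-02,
       -1.58369171e-04,  3.13509781e-05]), 'eef_pos': array([0.14641467, 0.50397824, 0.24495035]), 'orientation': array([[-9.60283299e-01,  2.79026662e-01, -3.28848666e-04],
       [ 2.79026830e-01,  9.60283053e-01, -6.96833209e-04],
       [ 1.21352757e-04, -7.60914893e-04, -9.99999703e-01]]), 'contact_force': array([0.35603636, 0.37438338, 0.53607962]), 'ft_torque': array([ 0.04168442,  0.00560972, -0.0197633 ]), 'width': 1.0012657394478721}
```

View pics/scene0.png

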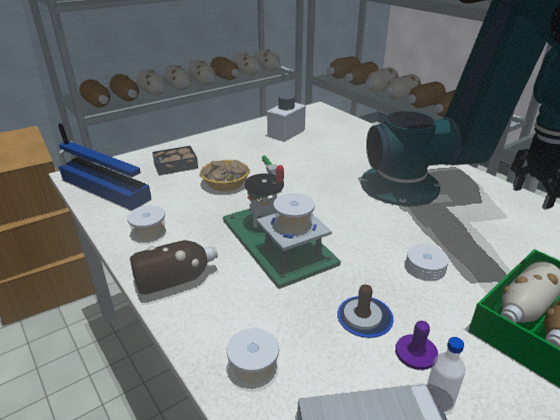

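View pics/top0.png

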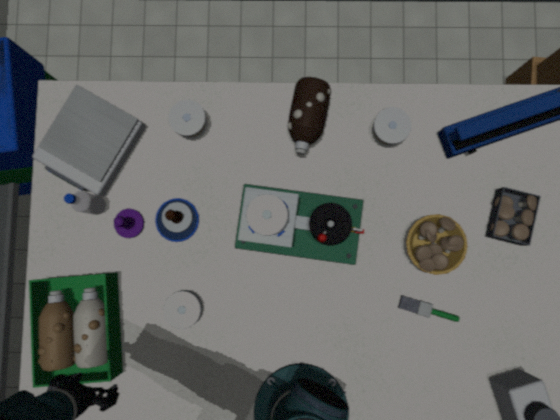

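View pics/wrist0.png

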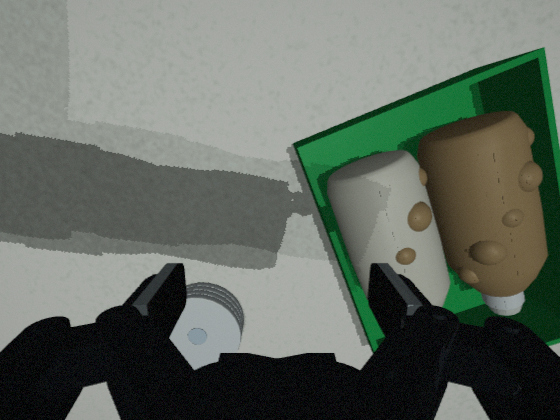

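The top view shows the stand at about (300,223), the wheel at (330,224), the red crank at (322,238) and the lid at (267,215). The press on its blue pad is at (178,217) and the purple look-alike at (127,223). The clip is near (360,231).

Run:
```python
from h import *
d=load('top0'); im=d['pixels']; hsv=cv2.cvtColor(im,cv2.COLOR_RGB2HSV)
def comps(m,box,minA=8):
    u0,u1,v0,v1=box; mm=np.zeros_like(m,np.uint8); mm[v0:v1,u0:u1]=m[v0:v1,u0:u1]
    n,l,s,c=cv2.connectedComponentsWithStats(mm)
    return [(s[i].tolist(),c[i].round(1).tolist(),l==i) for i in range(1,n) if s[i,4]>=minA]
H,S,V=[hsv[...,i].astype(int) for i in range(3)]
g=(H>55)&(H<90)&(S>90)
c=comps(g.astype(np.uint8),(225,375,175,275),300)
pts=np.vstack([np.argwhere(x[2])[:,::-1] for x in c]).astype(np.float32)
box=cv2.boxPoints(cv2.minAreaRect(pts)); print('base'); 
bp=[onz(d,*p,0.018) for p in box]
for p,w in zip(box,bp): print(p,w.round(4))
print('base centre',np.mean(bp,0).round(4), [np.linalg.norm(bp[i]-bp[i-1]).round(3) for i in range(4)])
red=((H<8)|(H>172))&(S>120)&(V>70)
for s,cc,_ in comps(red.astype(np.uint8),(225,380,175,275),4): print('red',s,cc,onz(d,*cc,.217).round(4),onz(d,*cc,.1).round(4))
blk=(V<50)
for s,cc,m in comps(blk.astype(np.uint8),(300,360,190,255),100):
    cs,_=cv2.findContours(m.astype(np.uint8),0,1); h=cv2.convexHull(max(cs,key=len)); e=cv2.fitEllipse(h); print('wheel',s,e,onz(d,*e[0],.164).round(4))
blu=(H>100)&(H<125)&(S>120)
for s,cc,m in comps(blu.astype(np.uint8),(150,205,190,250),50):
    cs,_=cv2.findContours(m.astype(np.uint8),0,1); h=cv2.convexHull(max(cs,key=len)); e=cv2.fitEllipse(h); print('pad',s,e,onz(d,*e[0],.006).round(4))
wh=(S<40)&(V>150)
print('V lid',V[215,267],S[215,267],V[200,250],S[200,250],'handle',im[216,173],im[212,185])
big=cv2.resize(im[180:270,150:380],None,fx=3.4,fy=3.4,interpolation=cv2.INTER_CUBIC); cv2.imwrite('pics/top0z.png',big[...,::-1])
s=load('scene0')['pixels']; cv2.imwrite('pics/scene0z.png',cv2.resize(s[150:300,210:360],None,fx=4,fy=4,interpolation=cv2.INTER_CUBIC)[...,::-1])
```

```text
base
[235.28587 247.17737] [0.482  0.2029 0.018 ]
[244.00468 183.96616] [0.675  0.1813 0.018 ]
[362.67798 200.3349 ] [ 0.6303 -0.1798  0.018 ]
[353.95917 263.5461 ] [ 0.4393 -0.1543  0.018 ]
base centre [0.5566 0.0125 0.018 ] [np.float64(0.36), np.float64(0.194), np.float64(0.364), np.float64(0.193)]
red [356, 231, 8, 2, 10] [359.4, 231.7] [ 0.5239 -0.1355  0.217 ] [ 0.5305 -0.1559  0.1   ]
red [319, 234, 7, 7, 44] [322.0, 237.1] [ 0.5086 -0.0411  0.217 ] [ 0.5135 -0.051   0.1   ]
wheel [309, 202, 43, 44, 1356] ((329.9984436035156, 223.6900634765625), (43.01774597167969, 43.427146911621094), 131.52651977539062) [ 0.547  -0.0665  0.164 ]
pad [156, 199, 42, 42, 541] ((176.77232360839844, 219.716552734375), (41.69624328613281, 42.51268005371094), 36.65599060058594) [0.5631 0.3865 0.006 ]
V lid 133 15 131 8 handle [34 19 14] [122 125 125]
```

```bash
ls pics
```

```text
scene0.npz
scene0.png
scene0z.png
top0.npz
top0.png
top0z.png
wrist0.npz
wrist0.png
```

View pics/top0z.png

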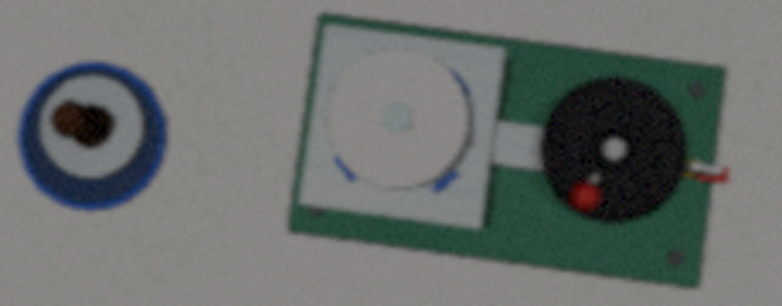

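View pics/scene0z.png

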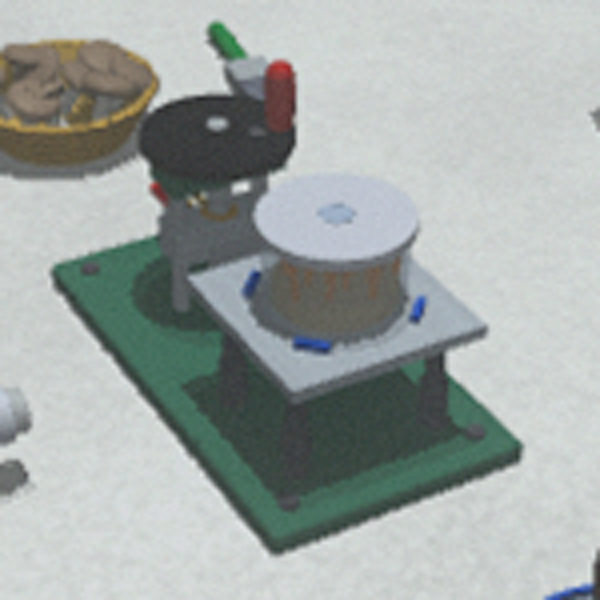

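Run:
```python
from h import *
d=load('wrist0'); s=ctrl.get_state(); Rt=s['orientation']; c=-d['R'].T@d['t']
print('cam in tool',(Rt.T@(c-s['eef_pos'])).round(4)); print('cam axes in tool (cols)\n',(Rt.T@d['R'].T).round(3))
# tentative look pose: tool yaw aligned with stand, tilt th forward
a=np.deg2rad(-6.8); fx=np.array([np.cos(a),np.sin(a),0]); fy=np.array([-np.sin(a),np.cos(a),0])
O=np.array([.5566,.0125,0])+fy*.005; clip=O-fy*.168
print('origin',O.round(4),'scale',clip.round(4),'table',(O+.085*fy).round(4))
Rct=Rt.T@d['R'].T; ct=Rt.T@(c-s['eef_pos'])
for th in (30,45,60,75,90):
    t=np.deg2rad(th); z=fx*np.sin(t)+np.array([0,0,-np.cos(t)]); x=-(fx*np.cos(t)+np.array([0,0,np.sin(t)])); y=np.cross(z,x); R=np.c_[x,y,z]
    v=R@Rct@[0,0,1]; off=R@ct
    for D in (.2,.25):
      cam=clip+[0,0,.06]-D*v; print(th,D,'view',v.round(2),'cam',cam.round(3),'TCP',(cam-off).round(3),'gripperback',(cam-off-.2*z).round(3))
```

```text
cam in tool [ 0.0694 -0.0006 -0.1279]
cam axes in tool (cols)
 [[-0.    -0.963 -0.271]
 [ 1.     0.    -0.   ]
 [ 0.    -0.271  0.963]]
origin [0.5572 0.0175 0.    ] scale [ 0.5373 -0.1494  0.    ] table [0.5673 0.1019 0.    ]
30 0.2 view [ 0.71 -0.09 -0.7 ] cam [ 0.395 -0.132  0.2  ] TCP [ 0.518 -0.146  0.124] gripperback [ 0.419 -0.135  0.297]
30 0.25 view [ 0.71 -0.09 -0.7 ] cam [ 0.36  -0.128  0.235] TCP [ 0.483 -0.142  0.159] gripperback [ 0.384 -0.13   0.332]
45 0.2 view [ 0.87 -0.1  -0.49] cam [ 0.364 -0.129  0.158] TCP [ 0.503 -0.145  0.116] gripperback [ 0.362 -0.128  0.258]
45 0.25 view [ 0.87 -0.1  -0.49] cam [ 0.321 -0.123  0.182] TCP [ 0.459 -0.139  0.141] gripperback [ 0.319 -0.123  0.282]
60 0.2 view [ 0.96 -0.12 -0.25] cam [ 0.345 -0.126  0.109] TCP [ 0.489 -0.143  0.106] gripperback [ 0.317 -0.122  0.206]
60 0.25 view [ 0.96 -0.12 -0.25] cam [ 0.297 -0.121  0.122] TCP [ 0.441 -0.137  0.118] gripperback [ 0.269 -0.117  0.218]
75 0.2 view [ 0.99 -0.12  0.01] cam [ 0.339 -0.126  0.058] TCP [ 0.479 -0.142  0.091] gripperback [ 0.287 -0.119  0.143]
75 0.25 view [ 0.99 -0.12  0.01] cam [ 0.289 -0.12   0.057] TCP [ 0.43  -0.136  0.091] gripperback [ 0.238 -0.113  0.143]
90 0.2 view [ 0.96 -0.11  0.27] cam [ 0.346 -0.126  0.006] TCP [ 0.473 -0.141  0.075] gripperback [ 0.275 -0.117  0.075]
90 0.25 view [ 0.96 -0.11  0.27] cam [ 0.298 -0.121 -0.008] TCP [ 0.425 -0.135  0.062] gripperback [ 0.227 -0.112  0.062]
```

```bash
python3 -m creep '[22,-63.9,5,0,0,1.57, 22,-63.9,5,0,0,1.57, 22,-63.9,5,0,0,1.57, 22,-63.9,5,0,0,1.57, 22,-63.9,5,0,0,1.57, 22,-63.9,5,0,0,1.57, 22,-63.9,5,0,0,1.57, 22,-63.9,5,0,0,1.57, 22,-63.9,5,0,0,1.57, 22,-63.9,5,0,0,1.57]'
python3 - <<'E'
from rig import ctrl; s=ctrl.get_state(); print(s['clock'],s['eef_pos'],s['joints'].round(1))
E
```

```text
clock: 1.15
eef_pos: [0.2971, 0.0721, 0.2793]
orientation: [[-0.993, 0.118, 0.001], [0.118, 0.993, 0.0], [-0.001, 0.0, -1.0]]
contact_force: [0.5, 0.8, -0.0]
width: 1.0
1.15 [0.29708046 0.07206522 0.27928668] [ -1.8  -7.5 -22.4  75.1   0.    5. ]
```

```bash
python3 -m creep '[12.3,-20.7,-4,-1.08,-9.1,0, 12.3,-20.7,-4,-1.08,-9.1,0, 12.3,-20.7,-6,-1.08,-9.1,0, 12.3,-20.7,-6,-1.08,-9.1,0, 12.3,-20.7,-6,-1.08,-9.1,0, 12.3,-20.7,-6,-1.08,-9.1,0, 12.3,-20.7,-6,-1.08,-9.1,0, 12.3,-20.7,-6,-1.08,-9.1,0, 12.3,-20.7,-6,-1.08,-9.1,0, 12.3,-20.7,-6,-1.08,-9.1,0]'
python3 - <<'E'
from h import *; s=ctrl.get_state(); print(s['clock'],s['eef_pos'],s['joints'].round(1)); snap('wrist','w1')
E
```

```text
clock: 2.15
eef_pos: [0.4199, -0.1336, 0.219]
orientation: [[-0.572, 0.119, 0.812], [0.069, 0.993, -0.097], [-0.818, 0.0, -0.576]]
contact_force: [-0.6, 0.1, -0.0]
width: 0.998
2.15 [ 0.4199482  -0.13361067  0.21895211] [-49.3 -17.2 -65.7  -4.9  33.5 -27.8]
```

View pics/w1.png

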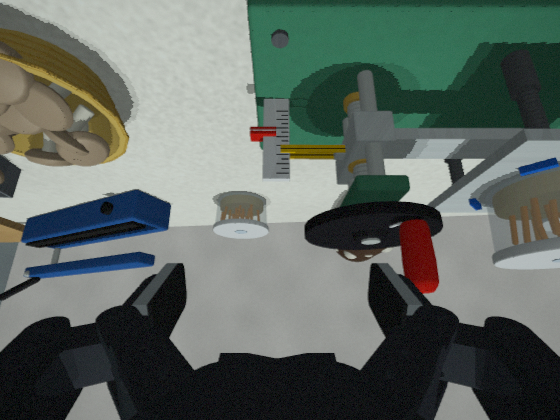

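The view is upside down. The scale is at (275,140), the clip at (263,133), the yellow pointer at (315,152) above the clip, and the crank at (420,255).

Run:
```python
from h import *
d=load('w1'); im=d['pixels']
z=cv2.resize(im[85:190,235:355],None,fx=5,fy=5,interpolation=cv2.INTER_CUBIC)[::-1,::-1]
cv2.imwrite('pics/w1z.png',z[...,::-1])
```

```text
(no output)
```

View pics/w1z.png

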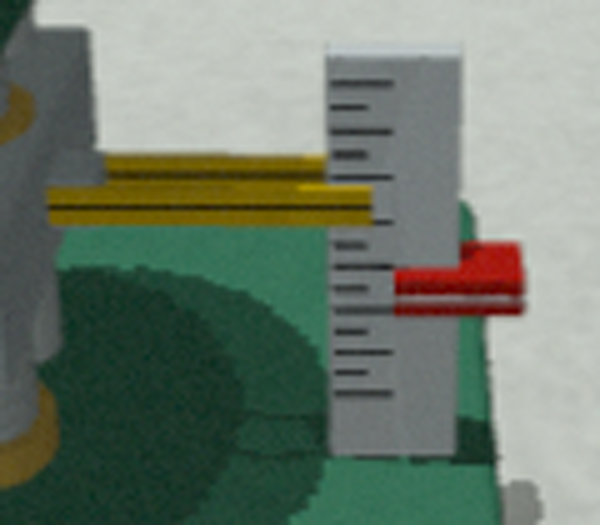

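```bash
cat >> h.py <<'E'
A=np.deg2rad(-6.8); FX=np.array([np.cos(A),np.sin(A),0]); FY=np.array([-np.sin(A),np.cos(A),0]); O=np.array([.5572,.0175,0])
def onface(d,u,v,x=-.006):
    c,r=ray(d,u,v); s=((O+x*FX-c)@FX)/(r@FX); p=c+s*r; return p, (p-O)@FY
def measure(f):
    d=load(f); im=d['pixels']; hsv=cv2.cvtColor(im,cv2.COLOR_RGB2HSV); H,S,V=[hsv[...,i].astype(float) for i in range(3)]
    out={}
    # expected pixel column of the blade over the front face, and of the clip outer part
    box=[proj(d,O-.006*FX+y*FY+np.array([0,0,z])) for y in (-.14,-.19) for z in (.02,.12)]
    print('box',np.array(box).round(0).tolist())
    u0,v0=np.min(box,0).astype(int); u1,v1=np.max(box,0).astype(int)
    m=np.zeros(V.shape,bool); m[max(v0,0):v1,max(u0,0):u1]=1
    ye=(H>18)&(H<32)&(S>140)&m; rd=((H<8)|(H>172))&(S>130)&m
    for n,k in (('ye',ye),('rd',rd)):
        p=np.argwhere(k); print(n,len(p),p.min(0)[::-1],p.max(0)[::-1])
    return d,ye,rd
E
python3 - <<'E'
from h import *
d,ye,rd=measure('w1')
im=d['pixels']
for n,u,v in (('ptr',295,148.6),('clip',264,130.4),('bartop',275,180),('barbot',275,99)):
    p,y=onface(d,u,v); print(n,p.round(4),round(y,4))
for u in (287,290,300): print(u,[(v,*im[v,u]) for v in range(140,160)])
for u in (255,262,268): print(u,[(v,*im[v,u]) for v in range(124,144)])
E
```

```text
box [[303.0, 99.0], [306.0, 188.0], [254.0, 99.0], [252.0, 188.0]]
ye 271 [280 145] [304 158]
rd 239 [251 127] [275 141]
ptr [ 0.5336 -0.13    0.078 ] -0.1492
clip [ 0.53   -0.1599  0.0574] -0.1794
bartop [ 0.5313 -0.149   0.1114] -0.1684
barbot [ 0.5313 -0.1492  0.0195] -0.1686
287 [(140, np.uint8(61), np.uint8(64), np.uint8(65)), (141, np.uint8(69), np.uint8(75), np.uint8(75)), (142, np.uint8(112), np.uint8(117), np.uint8(117)), (143, np.uint8(109), np.uint8(115), np.uint8(113)), (144, np.uint8(110), np.uint8(109), np.uint8(86)), (145, np.uint8(115), np.uint8(98), np.uint8(1)), (146, np.uint8(116), np.uint8(98), np.uint8(9)), (147, np.uint8(109), np.uint8(90), np.uint8(5)), (148, np.uint8(53), np.uint8(45), np.uint8(19)), (149, np.uint8(117), np.uint8(99), np.uint8(10)), (150, np.uint8(116), np.uint8(97), np.uint8(0)), (151, np.uint8(130), np.uint8(110), np.uint8(4)), (152, np.uint8(166), np.uint8(145), np.uint8(44)), (153, np.uint8(102), np.uint8(107), np.uint8(109)), (154, np.uint8(47), np.uint8(52), np.uint8(53)), (155, np.uint8(114), np.uint8(120), np.uint8(120)), (156, np.uint
[... 4517 characters left out ...]
(130), np.uint8(112), np.uint8(113)), (131, np.uint8(104), np.uint8(13), np.uint8(16)), (132, np.uint8(108), np.uint8(15), np.uint8(12)), (133, np.uint8(125), np.uint8(13), np.uint8(6)), (134, np.uint8(165), np.uint8(18), np.uint8(14)), (135, np.uint8(164), np.uint8(36), np.uint8(31)), (136, np.uint8(142), np.uint8(86), np.uint8(85)), (137, np.uint8(119), np.uint8(124), np.uint8(125)), (138, np.uint8(115), np.uint8(121), np.uint8(122)), (139, np.uint8(117), np.uint8(125), np.uint8(125)), (140, np.uint8(115), np.uint8(121), np.uint8(121)), (141, np.uint8(120), np.uint8(124), np.uint8(126)), (142, np.uint8(118), np.uint8(123), np.uint8(125)), (143, np.uint8(116), np.uint8(123), np.uint8(124))]
```

Run:
```python
from h import *
from scipy.optimize import brentq
d=load('w1')
f=lambda u,v,x: onface(d,u,v,x)[0][2]
b=brentq(lambda b:f(300,148.1,-b)-f(300,154.4,b),0,.03)
a=brentq(lambda a:f(255,133.2,-a)-f(255,140.9,a),0,.03)
print('blade half',b,'z ptr',f(290,148.1,-b)); print('clip half',a,'z top',f(255,133.2,-a),'z line',f(262,129.6,-a),'z bottom',f(262,126.3,-a))
```

```text
blade half 0.005879233981872579 z ptr 0.0773879735093026
clip half 0.006754718002218854 z top 0.06114567557378678 z line 0.05700299960649838 z bottom 0.053168789057638166
```

```bash
python3 -m creep '[0,0,6,1.08,9.1,0, 0,0,6,1.08,9.1,0, 4,4,6.1,1.08,9.1,0, 8.9,9.3,6.1,1.08,9.1,0, 8.9,9.3,6.1,1.08,9.1,0, 8.9,9.3,6.1,1.08,9.1,0, 8.9,9.3,6.1,1.08,9.1,0, 8.9,9.3,6.1,1.08,9.1,0, 8.9,9.3,6.1,1.08,9.1,0, 8.9,9.3,6.1,1.08,9.1,0]' 6.0
python3 - <<'E'
from h import *; s=ctrl.get_state(); print(s['clock'],s['eef_pos'],s['joints'].round(1)); d=snap('wrist','w2')
for z in (.165,.217): print(proj(d,[.5086,-.0411,z]))
E
```

```text
clock: 3.2
eef_pos: [0.5111, -0.0398, 0.2798]
orientation: [[-0.993, 0.115, -0.004], [0.115, 0.993, -0.0], [0.004, -0.001, -1.0]]
contact_force: [-0.0, 0.3, 0.2]
width: 0.704
3.2 [ 0.51107183 -0.03984856  0.27975615] [-13.5  13.5   0.5  77.1  -0.1  -6.9]
[275.63968623 213.65104482]
[275.25992841 234.5647394 ]
```

View pics/w2.png

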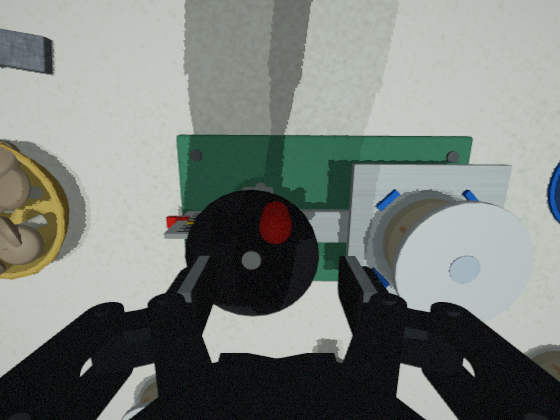

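The crank's red top sits at (276,230), against a predicted (275,234), so the estimate is good. I'll descend and close.

```bash
python3 -m creep '[-0.1,-0.1,-4.5,0,0,0, -0.1,-0.1,-9,0,0,0, -0.1,-0.1,-9,0,0,0, -0.1,-0.1,-9,0,0,0]' && python3 -m creep '[0,0,0,0,0,0, 0,0,0,0,0,0, 0,0,0,0,0,0, 0,0,0,0,0,0, 0,0,0,0,0,0]' 0.5
python3 - <<'E'
from h import *
W=np.array([.547,-.0665]); s=ctrl.get_state(); p=s['eef_pos']-.005*s['orientation'][:,2]; r=p[:2]-W
print(p,np.hypot(*r),np.rad2deg(np.arctan2(r[1],r[0])),s['contact_force'])
E
```

```text
clock: 3.65
eef_pos: [0.5078, -0.0412, 0.1919]
orientation: [[-0.993, 0.118, 0.002], [0.118, 0.993, -0.001], [-0.002, -0.0, -1.0]]
contact_force: [0.4, 0.3, 0.7]
width: 0.705
clock: 4.15
eef_pos: [0.5088, -0.0415, 0.1918]
orientation: [[-0.993, 0.118, 0.003], [0.118, 0.993, -0.001], [-0.003, -0.0, -1.0]]
contact_force: [-2.6, 0.8, 13.2]
width: 0.244
[ 0.5088132  -0.04151052  0.19682423] 0.04563667614192177 146.7992250178088 [-2.61922507  0.75258986 13.16033672]
```

Run:
```python
import numpy as np
for st,a0 in ((12,146.8),(18,266.8),(18,86.8),):
    a=np.deg2rad(a0+st*np.arange(1,11)); b=np.deg2rad(a0)
    print(a0,st,[(float(x),float(y)) for x,y in zip((4.6*(np.cos(a)-np.cos(b))).round(2),(4.6*(np.sin(a)-np.sin(b))).round(2))])
```

```text
146.8 12 [(-0.44, -0.86), (-0.69, -1.78), (-0.75, -2.74), (-0.6, -3.69), (-0.26, -4.59), (0.26, -5.4), (0.94, -6.08), (1.75, -6.61), (2.64, -6.96), (3.59, -7.11)]
266.8 18 [(1.43, 0.15), (2.75, 0.73), (3.82, 1.69), (4.55, 2.93), (4.85, 4.34), (4.7, 5.77), (4.12, 7.08), (3.16, 8.16), (1.92, 8.88), (0.51, 9.19)]
86.8 18 [(-1.43, -0.15), (-2.75, -0.73), (-3.82, -1.69), (-4.55, -2.93), (-4.85, -4.34), (-4.7, -5.77), (-4.12, -7.08), (-3.16, -8.16), (-1.92, -8.88), (-0.51, -9.19)]
```

```bash
python3 -m creep '[-0.44,-0.86,0.1,0,0,0, -0.69,-1.78,0.1,0,0,0, -0.75,-2.74,0.1,0,0,0, -0.6,-3.69,0.1,0,0,0, -0.26,-4.59,0.1,0,0,0, 0.26,-5.4,0.1,0,0,0, 0.94,-6.08,0.1,0,0,0, 1.75,-6.61,0.1,0,0,0, 2.64,-6.96,0.1,0,0,0, 3.59,-7.11,0.1,0,0,0]'
cat > st.py <<'E'
from h import *
W=np.array([.547,-.0665]); s=ctrl.get_state(); p=s['eef_pos']-.005*s['orientation'][:,2]; r=p[:2]-W
print(p.round(4),'r',np.hypot(*r).round(4),'ang',np.rad2deg(np.arctan2(r[1],r[0])).round(1),s['contact_force'].round(1))
E
python3 st.py
```

```text
clock: 5.15
eef_pos: [0.5442, -0.1123, 0.1919]
orientation: [[-0.993, 0.118, 0.001], [0.118, 0.993, 0.001], [-0.001, 0.002, -1.0]]
contact_force: [-3.0, 10.2, 9.0]
width: 0.241
[ 0.5442 -0.1124  0.1969] r 0.0459 ang -93.5 [-3.  10.2  9. ]
```

```bash
python3 -m creep '[1.43,0.15,0,0,0,0, 2.75,0.73,0,0,0,0, 3.82,1.69,0,0,0,0, 4.55,2.93,0,0,0,0, 4.85,4.34,0,0,0,0, 4.7,5.77,0,0,0,0, 4.12,7.08,0,0,0,0, 3.16,8.16,0,0,0,0, 1.92,8.88,0,0,0,0, 0.51,9.19,0,0,0,0]'; python3 st.py;  python3 -m creep '[-1.43,-0.15,0,0,0,0, -2.75,-0.73,0,0,0,0, -3.82,-1.69,0,0,0,0, -4.55,-2.93,0,0,0,0, -4.85,-4.34,0,0,0,0, -4.7,-5.77,0,0,0,0, -4.12,-7.08,0,0,0,0, -3.16,-8.16,0,0,0,0, -1.92,-8.88,0,0,0,0, -0.51,-9.19,0,0,0,0]'; python3 st.py
```

```text
clock: 6.15
eef_pos: [0.5497, -0.0202, 0.192]
orientation: [[-0.993, 0.118, 0.003], [0.118, 0.993, 0.0], [-0.003, 0.0, -1.0]]
contact_force: [3.8, -6.4, 5.4]
width: 0.24
[ 0.5497 -0.0202  0.197 ] r 0.0464 ang 86.7 [ 3.8 -6.4  5.4]
clock: 7.15
eef_pos: [0.5441, -0.1125, 0.1918]
orientation: [[-0.993, 0.118, 0.001], [0.118, 0.993, 0.002], [-0.0, 0.002, -1.0]]
contact_force: [-2.7, 16.3, 13.6]
width: 0.24
[ 0.5441 -0.1125  0.1968] r 0.0461 ang -93.7 [-2.7 16.3 13.6]
```

```bash
python3 -m creep '[1.43,0.15,0,0,0,0, 2.75,0.73,0,0,0,0, 3.82,1.69,0,0,0,0, 4.55,2.93,0,0,0,0, 4.85,4.34,0,0,0,0, 4.7,5.77,0,0,0,0, 4.12,7.08,0,0,0,0, 3.16,8.16,0,0,0,0, 1.92,8.88,0,0,0,0, 0.51,9.19,0,0,0,0]'; python3 st.py
python3 - <<'E'
import numpy as np
a=np.deg2rad(86.8+12*np.arange(1,6)); b=np.deg2rad(86.8)
print((4.6*(np.cos(a)-np.cos(b))).round(2),(4.6*(np.sin(a)-np.sin(b))).round(2))
E
```

```text
clock: 8.15
eef_pos: [0.5497, -0.0202, 0.192]
orientation: [[-0.993, 0.118, 0.003], [0.118, 0.993, 0.001], [-0.003, 0.001, -1.0]]
contact_force: [3.6, -4.2, 8.0]
width: 0.243
[ 0.5497 -0.0202  0.197 ] r 0.0463 ang 86.6 [ 3.6 -4.2  8. ]
[-0.96 -1.89 -2.75 -3.5  -4.11] [-0.05 -0.29 -0.73 -1.33 -2.07]
```

```bash
python3 -m creep '[-0.96,-0.05,0,0,0,0, -1.89,-0.29,0,0,0,0, -2.75,-0.73,0,0,0,0, -3.5,-1.33,0,0,0,0, -4.11,-2.07,0,0,0,0, -4.11,-2.07,0,0,0,0]'; python3 st.py; python3 -m creep '[0,0,0,0,0,0, 0,0,0,0,0,0, 0,0,0,0,0,0, 0,0,4,0,0,0, 0,0,8.8,0,0,0, 0,0,8.8,0,0,0]' 6; python3 -m creep '[-8.9,-9.3,0,-1.08,-9.1,0, -8.9,-9.3,0,-1.08,-9.1,0, -8.9,-9.3,0,-1.08,-9.1,0, -8.9,-9.3,-3,-1.08,-9.1,0, -8.9,-9.3,-6.1,-1.08,-9.1,0, -8.9,-9.3,-6.1,-1.08,-9.1,0, -8.9,-9.3,-6.1,-1.08,-9.1,0, -8.9,-9.3,-6.1,-1.08,-9.1,0, -8.9,-9.3,-6.1,-1.08,-9.1,0, -8.9,-9.3,-6.1,-1.08,-9.1,0]'
cat > look.py <<'E'
import sys; from h import *
n=sys.argv[1]; d=snap('wrist',n); im=d['pixels']
u,v=proj(d,O-.006*FX-.165*FY+np.array([0,0,.065])).astype(int); print(u,v,ctrl.get_state()['clock'])
x0,y0=u-60,max(v-55,0)
z=cv2.resize(im[y0:y0+110,x0:x0+120],None,fx=5,fy=5,interpolation=cv2.INTER_CUBIC); cv2.imwrite(f'pics/{n}z.png',z[...,::-1]); print('crop origin',x0,y0)
E
python3 look.py w3
```

```text
clock: 8.75
eef_pos: [0.508, -0.0427, 0.1919]
orientation: [[-0.993, 0.119, 0.002], [0.119, 0.993, -0.001], [-0.002, -0.001, -1.0]]
contact_force: [0.3, -4.4, 9.2]
width: 0.241
[ 0.508  -0.0427  0.1969] r 0.0457 ang 148.6 [ 0.3 -4.4  9.2]
clock: 9.35
eef_pos: [0.5095, -0.0415, 0.284]
orientation: [[-0.993, 0.118, 0.007], [0.118, 0.993, -0.002], [-0.007, -0.001, -1.0]]
contact_force: [-0.5, -0.2, -0.3]
width: 0.702
clock: 10.35
eef_pos: [0.4187, -0.1346, 0.2177]
orientation: [[-0.573, 0.119, 0.811], [0.07, 0.993, -0.097], [-0.817, 0.001, -0.577]]
contact_force: [-0.2, -0.3, 0.4]
width: 0.704
279 139 10.4
crop origin 219 84
```

View pics/w3z.png

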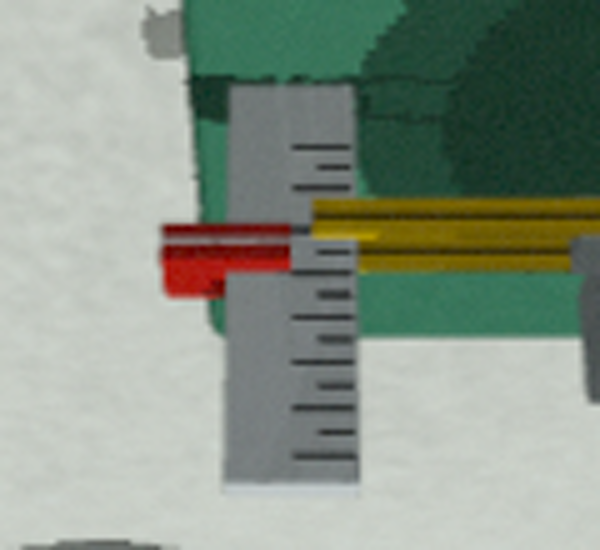

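```bash
cat > lines.py <<'E'
import sys; from h import *
n=sys.argv[1]; d=load(n); im=d['pixels'].astype(float)
K=int(sys.argv[2]) if len(sys.argv)>2 else 0
def cen(u0,u1,sel):
    pass
# pointer tip columns & clip columns from stand geometry
def cols(y0,y1,x,z):
    a=proj(d,O+x*FX+y0*FY+np.array([0,0,z]))[0]; b=proj(d,O+x*FX+y1*FY+np.array([0,0,z]))[0]; return sorted((a,b))
hsv=cv2.cvtColor(d['pixels'],cv2.COLOR_RGB2HSV); H,S=hsv[...,0].astype(int),hsv[...,1].astype(int)
# pointer: blade in bar columns just inside tip
a,b=cols(-.149,-.157,-.006,.06); a,b=int(round(a)),int(round(b))
print('ptr cols',a,b); 
def colline(u,kind,v0=85,v1=200):
    g=im[v0:v1,u]
    if kind=='p':
        m=(g[:,0]>90)&(g[:,2]<60)&(g[:,1]>70)
    else:
        m=(g[:,0]>80)&(g[:,1]<60)
    idx=np.flatnonzero(m)
    if len(idx)<4: return None
    return idx[0]+v0, g, v0
def subpix(u,kind):
    r=colline(u,kind)
    if r is None: return None
    s,g,v0=r; i0=s-v0
    seg=g[i0:i0+7]; # first edge (image top = blade bottom)
    if kind=='p':
        w=np.clip(110-seg[:,0],0,None); w[[0,-1]]=0
    else:
        w=np.clip(seg[:,1]-20,0,None); w[0]=0; w[6]=0
    return (w@np.arange(s,s+7))/w.sum() if w.sum()>0 else None
P=[x for u in range(a,b+1) if (x:=subpix(u,'p')) is not None]
a2,b2=cols(-.174,-.190,-.0068,.057); C=[x for u in range(int(a2)+1,int(b2)) if (x:=subpix(u,'c')) is not None]
print('P',np.round(P,2),'C',np.round(C,2))
vp,vc=np.median(P),np.median(C)
zp=onface(d,(a+b)/2,vp,-.0059)[0][2]; zc=onface(d,(a2+b2)/2,vc,-.0068)[0][2]
print('vp',vp,'vc',vc,'zp',zp.round(4),'zc',zc.round(4),'diff mm',((zp-zc)*1000).round(2))
E
python3 lines.py w1; python3 lines.py w3
```

```text
ptr cols 287 295
P [147.98 147.95 147.98 147.94 148.   148.   148.   147.97 147.98] C [129.48 129.46 129.53 129.49 129.4  129.56 129.47 129.46 129.47 129.56
 129.46 129.57 129.52 129.49 129.51]
vp 147.98387096774192 vc 129.49019607843138 zp 0.0773 zc 0.0569 diff mm 20.37
ptr cols 288 296
P [126.72 126.69 126.73 126.69 126.71 126.69 126.71 126.69 126.7 ] C [131.56 131.5  131.51 131.57 131.53 131.49 131.61 131.48 131.52 131.53
 131.5  131.46 131.51 131.49 131.52]
vp 126.69620253164557 vc 131.51461988304092 zp 0.0506 zc 0.0568 diff mm -6.21
```

```bash
python3 -m creep '[0,0,6.1,1.08,9.1,0, 0,0,6.1,1.08,9.1,0, 4,4,6.1,1.08,9.1,0, 8.9,9.3,6.1,1.08,9.1,0, 8.9,9.3,6.1,1.08,9.1,0, 8.9,9.3,6.1,1.08,9.1,0, 8.9,9.3,6.1,1.08,9.1,0, 8.9,9.3,6.1,1.08,9.1,0, 8.9,9.3,6.1,1.08,9.1,0, 8.9,9.3,6.1,1.08,9.1,0]'; python3 -m creep '[0,0,-4.5,0,0,0, 0,0,-8.8,0,0,0, 0,0,-8.8,0,0,0, 0,0,-8.8,0,0,0]'; python3 -m creep '[0,0,0,0,0,0, 0,0,0,0,0,0, 0,0,0,0,0,0, 0,0,0,0,0,0, 0,0,0,0,0,0]' 0.5; python3 st.py
python3 - <<'E'
import numpy as np
for a0,st,n in ((147.5,-18,10),(-32.5,-9,10),):
    a=np.deg2rad(a0+st*np.arange(1,n+1)); b=np.deg2rad(a0)
    print(a0,st,[(float(x),float(y)) for x,y in zip((4.6*(np.cos(a)-np.cos(b))).round(2),(4.6*(np.sin(a)-np.sin(b))).round(2))])
E
```

```text
clock: 11.4
eef_pos: [0.5102, -0.0409, 0.2791]
orientation: [[-0.993, 0.115, -0.005], [0.115, 0.993, -0.001], [0.005, -0.001, -1.0]]
contact_force: [-0.7, 0.1, -0.2]
width: 0.7
clock: 11.8
eef_pos: [0.508, -0.0411, 0.1929]
orientation: [[-0.993, 0.117, 0.001], [0.117, 0.993, -0.001], [-0.001, -0.001, -1.0]]
contact_force: [0.3, -0.6, 0.4]
width: 0.704
clock: 12.3
eef_pos: [0.5089, -0.0415, 0.1928]
orientation: [[-0.993, 0.118, 0.003], [0.118, 0.993, -0.001], [-0.003, -0.0, -1.0]]
contact_force: [-1.0, -0.2, 12.4]
width: 0.244
[ 0.5089 -0.0415  0.1978] r 0.0456 ang 146.7 [-1.  -0.2 12.4]
147.5 -18 [(0.95, 1.08), (2.19, 1.81), (3.6, 2.12), (5.03, 1.98), (6.35, 1.41), (7.43, 0.45), (8.16, -0.79), (8.47, -2.19), (8.33, -3.62), (7.76, -4.94)]
-32.5 -9 [(-0.43, -0.58), (-0.95, -1.08), (-1.54, -1.49), (-2.19, -1.81), (-2.88, -2.02), (-3.6, -2.12), (-4.32, -2.11), (-5.03, -1.98), (-5.71, -1.75), (-6.35, -1.41)]
```

```bash
python3 -m creep '[0.95,1.08,0,0,0,0, 2.19,1.81,0,0,0,0, 3.6,2.12,0,0,0,0, 5.03,1.98,0,0,0,0, 6.35,1.41,0,0,0,0, 7.43,0.45,0,0,0,0, 8.16,-0.79,0,0,0,0, 8.47,-2.19,0,0,0,0, 8.33,-3.62,0,0,0,0, 7.76,-4.94,0,0,0,0]'; python3 st.py; python3 -m creep '[-0.43,-0.58,0,0,0,0, -0.95,-1.08,0,0,0,0, -1.54,-1.49,0,0,0,0, -2.19,-1.81,0,0,0,0, -2.88,-2.02,0,0,0,0, -3.6,-2.12,0,0,0,0, -4.32,-2.11,0,0,0,0, -5.03,-1.98,0,0,0,0, -5.71,-1.75,0,0,0,0, -6.35,-1.41,0,0,0,0]'; python3 st.py
```

```text
clock: 13.3
eef_pos: [0.5868, -0.091, 0.1928]
orientation: [[-0.993, 0.118, 0.003], [0.118, 0.993, 0.0], [-0.003, 0.001, -1.0]]
contact_force: [-3.8, 8.2, 13.7]
width: 0.239
[ 0.5867 -0.091   0.1978] r 0.0467 ang -31.6 [-3.8  8.2 13.7]
clock: 14.3
eef_pos: [0.5235, -0.1053, 0.1929]
orientation: [[-0.993, 0.118, 0.004], [0.118, 0.993, -0.001], [-0.005, -0.001, -1.0]]
contact_force: [4.5, 1.2, 7.6]
width: 0.238
[ 0.5234 -0.1053  0.1979] r 0.0454 ang -121.3 [4.5 1.2 7.6]
```

```bash
python3 -m creep '[0,0,0,0,0,0, 0,0,0,0,0,0]'; python3 st.py; python3 -m creep '[0,0,0,0,0,0, 0,0,0,0,0,0, 0,0,0,0,0,0, 0,0,4,0,0,0, 0,0,8.8,0,0,0, 0,0,8.8,0,0,0]' 6; python3 -m creep '[-10.5,-2.9,0,-1.08,-9.1,0, -10.5,-2.9,0,-1.08,-9.1,0, -10.5,-2.9,0,-1.08,-9.1,0, -10.5,-2.9,-3,-1.08,-9.1,0, -10.5,-2.9,-6.1,-1.08,-9.1,0, -10.5,-2.9,-6.1,-1.08,-9.1,0, -10.5,-2.9,-6.1,-1.08,-9.1,0, -10.5,-2.9,-6.1,-1.08,-9.1,0, -10.5,-2.9,-6.1,-1.08,-9.1,0]'
python3 look.py w4; python3 lines.py w4
```

```text
clock: 14.5
eef_pos: [0.5228, -0.1048, 0.1929]
orientation: [[-0.993, 0.118, 0.003], [0.118, 0.993, -0.001], [-0.003, -0.0, -1.0]]
contact_force: [-1.8, 2.1, 11.8]
width: 0.244
[ 0.5227 -0.1048  0.1979] r 0.0454 ang -122.3 [-1.8  2.1 11.8]
clock: 15.1
eef_pos: [0.5237, -0.1054, 0.2844]
orientation: [[-0.993, 0.118, 0.007], [0.118, 0.993, -0.003], [-0.007, -0.002, -1.0]]
contact_force: [0.9, 0.4, -0.4]
width: 0.701
clock: 16.0
eef_pos: [0.4151, -0.1325, 0.2158]
orientation: [[-0.57, 0.12, 0.813], [0.071, 0.993, -0.097], [-0.819, 0.002, -0.574]]
contact_force: [0.5, -0.4, -0.8]
width: 0.703
277 142 16.05
crop origin 217 87
ptr cols 286 294
P [133.76 133.7  133.7  133.71 133.71 133.68 133.7  133.72 133.7 ] C [134.66 134.7  134.69 134.67 134.6  134.66 134.65 134.64 134.69 134.67
 134.69 134.69 134.7  134.65 134.61]
vp 133.70114942528735 vc 134.6742857142857 zp 0.0551 zc 0.0568 diff mm -1.65
```

View pics/w4z.png

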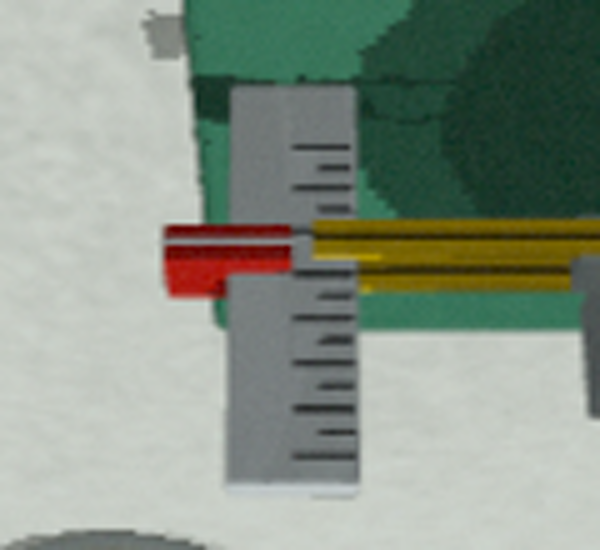

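```bash
python3 -m creep '[1.1,-0.2,-5.5,-0.39,-3.3,0, 1.1,-0.2,-5.5,-0.39,-3.3,0, 1.1,-0.2,-5.5,-0.39,-3.3,0, 1.1,-0.2,-5.5,-0.39,-3.3,0, 1.1,-0.2,-5.5,-0.39,-3.3,0, 1.1,-0.2,-5.5,-0.39,-3.3,0]'
python3 look.py w5; python3 lines.py w5; python3 st.py
```

```text
clock: 16.65
eef_pos: [0.3359, -0.1736, 0.2376]
orientation: [[-0.288, 0.075, 0.955], [0.034, 0.997, -0.069], [-0.957, 0.013, -0.29]]
contact_force: [-0.7, 0.7, -1.1]
width: 0.704
313 90 16.7
crop origin 253 35
ptr cols 321 328
P [87.33 87.26 87.23 87.24 87.21 87.25] C [87.67 88.55 88.5  89.33 87.84 88.18 88.29 89.4  89.42 89.34 89.42 89.35
 89.4 ]
vp 87.2419504643963 vc 89.33333333333333 zp 0.0613 zc 0.0643 diff mm -2.91
[ 0.3301 -0.1719  0.2386] r 0.2411 ang -154.1 [-0.1  1.1  0.4]
```

View pics/w5z.png

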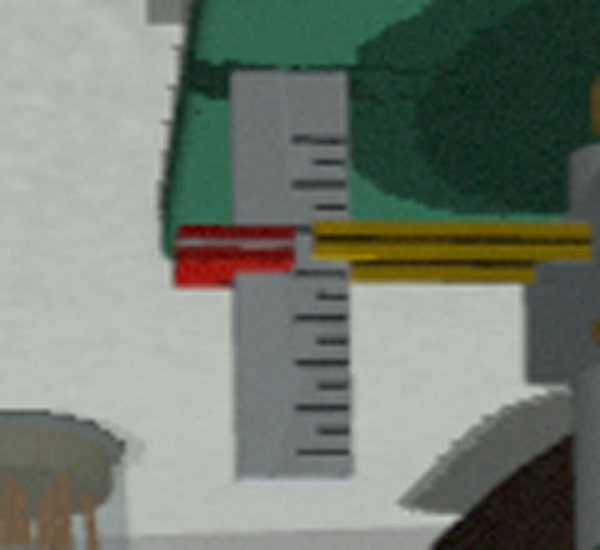

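```bash
sed -i 's/v0=85,v1=200/v0=40,v1=200/' lines.py; python3 lines.py w5; python3 lines.py w4
python3 - <<'E'
from h import *
for n in ('w4','w5'):
    d=load(n); c=-d['R'].T@d['t']; p=O-.168*FY+np.array([0,0,.057]); r=p-c; print(n,c.round(3),np.rad2deg(np.arctan2(r[2],r@FX)))
E
```

```text
ptr cols 321 328
P [82.34 82.3  82.39 82.28 82.31 82.33 82.29 82.3 ] C [82.93 83.02 82.91 82.98 83.06 83.07 83.03 83.04 83.04 83.22 83.3  83.31
 83.3 ]
vp 82.30382106244176 vc 83.04166666666667 zp 0.0558 zc 0.0573 diff mm -1.44
ptr cols 286 294
P [133.76 133.7  133.7  133.71 133.71 133.68 133.7  133.72 133.7 ] C [134.66 134.7  134.69 134.67 134.6  134.66 134.65 134.64 134.69 134.67
 134.69 134.69 134.7  134.65 134.61]
vp 133.70114942528735 vc 134.6742857142857 zp 0.0551 zc 0.0568 diff mm -1.65
w4 [ 0.271 -0.116  0.233] -33.178770053031684
w5 [ 0.192 -0.163  0.209] -23.976215398989325
```

```bash
cat > go.py <<'E'
import sys; from h import *; from scipy.spatial.transform import Rotation as Ro
# target TCP xyz, tool x yaw deg (vertical)
s=ctrl.get_state(); t=np.array([float(a) for a in sys.argv[1:4]]); y=np.deg2rad(float(sys.argv[4]))
x=np.array([np.cos(y),np.sin(y),0]); z=np.array([0,0,-1.]); R=np.c_[x,np.cross(z,x),z]
print('shift cm',((t-s['eef_pos'])*100).round(2),'turn u',(np.rad2deg(Ro.from_matrix(R@s['orientation'].T).as_rotvec())/6).round(2),'pos',s['eef_pos'].round(4),s['joints'].round(0),s['clock'])
E
python3 go.py .5232 -.1051 .280 173.2
```

```text
shift cm [18.83  6.71  4.29] turn u [ 1.09 12.16 -0.27] pos [ 0.3349 -0.1722  0.2371] [-92. -12. -67.  28.  73. -82.] 16.7
```

```bash
python3 -m creep '[0,0,4.3,1.09,12.16,-0.27, 0,0,4.3,1.09,12.16,-0.27, 6,2,4.3,1.09,12.16,-0.27, 10,4,4.3,1.09,12.16,-0.27, 14,5,4.3,1.09,12.16,-0.27, 18.8,6.7,4.3,1.09,12.16,-0.27, 18.8,6.7,4.3,1.09,12.16,-0.27, 18.8,6.7,4.3,1.09,12.16,-0.27, 18.8,6.7,4.3,1.09,12.16,-0.27, 18.8,6.7,4.3,1.09,12.16,-0.27]'; python3 go.py .5232 -.1051 .280 173.2
```

```text
clock: 17.7
eef_pos: [0.5271, -0.1033, 0.2818]
orientation: [[-0.965, 0.105, 0.241], [0.107, 0.994, -0.002], [-0.239, 0.024, -0.971]]
contact_force: [0.0, -1.7, 0.6]
width: 0.701
shift cm [-0.39 -0.18 -0.18] turn u [ 0.03  2.32 -0.1 ] pos [ 0.5271 -0.1033  0.2818] [-22.   7. -10.  61.   5. -16.] 17.7
```

```bash
python3 -m creep '[-0.3,-0.2,-0.2,0.03,1.7,-0.1, -0.3,-0.2,-0.2,0.03,1.7,-0.1, -0.3,-0.2,-0.2,0.03,1.7,-0.1, -0.3,-0.2,-0.2,0.03,1.7,-0.1]'; python3 go.py .5232 -.1051 .280 173.2
```

```text
clock: 18.1
eef_pos: [0.5219, -0.107, 0.278]
orientation: [[-0.99, 0.12, 0.069], [0.12, 0.993, 0.003], [-0.069, 0.011, -0.998]]
contact_force: [-0.0, 0.3, -0.3]
width: 0.7
shift cm [0.13 0.19 0.2 ] turn u [-0.03  0.66  0.02] pos [ 0.5219 -0.107   0.278 ] [-21.  13.  -1.  73.   2. -14.] 18.1
```

```bash
python3 -m creep '[0.1,0.2,0,0,0.66,0, 0.1,0.2,-4.5,0,0.66,0, 0.1,0.2,-8.6,0,0.66,0, 0.1,0.2,-8.6,0,0.66,0]';python3 go.py .5232 -.1051 .193 173.2
```

```text
clock: 18.5
eef_pos: [0.5195, -0.1045, 0.1884]
orientation: [[-0.993, 0.122, -0.006], [0.122, 0.993, 0.005], [0.006, 0.005, -1.0]]
contact_force: [-1.1, 0.5, 0.3]
width: 0.702
shift cm [ 0.37 -0.06  0.46] turn u [-0.05 -0.06  0.03] pos [ 0.5195 -0.1045  0.1884] [-20.  17.  -9.  65.   0. -13.] 18.5
```

```bash
python3 -m creep '[0.35,-0.06,0.4,0,0,0, 0.35,-0.06,0.4,0,0,0]'; python3 -m creep '[0,0,0,0,0,0, 0,0,0,0,0,0, 0,0,0,0,0,0, 0,0,0,0,0,0]' 0.5; python3 st.py
python3 - <<'E'
import numpy as np
a0,st,n=-122.3,-5,6
a=np.deg2rad(a0+st*np.arange(1,n+1)); b=np.deg2rad(a0)
print([(float(x),float(y)) for x,y in zip((4.6*(np.cos(a)-np.cos(b))).round(2),(4.6*(np.sin(a)-np.sin(b))).round(2))])
E
```

```text
clock: 18.7
eef_pos: [0.5271, -0.1065, 0.1986]
orientation: [[-0.993, 0.121, 0.004], [0.121, 0.993, 0.002], [-0.004, 0.003, -1.0]]
contact_force: [0.1, 0.0, 1.2]
width: 0.702
clock: 19.1
eef_pos: [0.5264, -0.1058, 0.1965]
orientation: [[-0.993, 0.121, 0.002], [0.121, 0.993, 0.004], [-0.001, 0.004, -1.0]]
contact_force: [1.6, 4.4, 10.2]
width: 0.244
[ 0.5264 -0.1058  0.2015] r 0.0443 ang -117.6 [ 1.6  4.4 10.2]
[(-0.33, 0.23), (-0.64, 0.49), (-0.92, 0.77), (-1.18, 1.08), (-1.41, 1.4), (-1.61, 1.75)]
```

```bash
python3 -m creep '[-0.33,0.23,-0.2,0,0,0, -0.64,0.49,-0.2,0,0,0, -0.92,0.77,-0.2,0,0,0, -1.18,1.08,-0.2,0,0,0, -1.41,1.4,-0.2,0,0,0, -1.61,1.75,-0.2,0,0,0, -1.61,1.75,-0.2,0,0,0, -1.61,1.75,-0.2,0,0,0]'; python3 st.py; python3 -m creep '[0,0,0,0,0,0, 0,0,0,0,0,0, 0,0,0,0,0,0, 0,0,4,0,0,0, 0,0,8.8,0,0,0, 0,0,8.8,0,0,0]' 6; python3 go.py .4187 -.1346 .2177 173.2
```

```text
clock: 19.9
eef_pos: [0.511, -0.0893, 0.1962]
orientation: [[-0.993, 0.121, 0.005], [0.121, 0.993, 0.001], [-0.004, 0.001, -1.0]]
contact_force: [-4.7, -2.3, 30.9]
width: 0.237
[ 0.511  -0.0894  0.2012] r 0.0426 ang -147.6 [-4.7 -2.3 30.9]
clock: 20.5
eef_pos: [0.5112, -0.0889, 0.2863]
orientation: [[-0.993, 0.121, 0.006], [0.121, 0.993, 0.002], [-0.006, 0.002, -1.0]]
contact_force: [0.3, -1.1, -0.9]
width: 0.705
shift cm [-9.25 -4.57 -6.86] turn u [-0.02  0.06  0.02] pos [ 0.5112 -0.0889  0.2863] [-19.  14.   2.  78.   0. -12.] 20.5
```

```bash
python3 -m creep '[-9.2,-4.5,0,-1.08,-9.1,0, -9.2,-4.5,0,-1.08,-9.1,0, -9.2,-4.5,0,-1.08,-9.1,0, -9.2,-4.5,-3,-1.08,-9.1,0, -9.2,-4.5,-6.5,-1.08,-9.1,0, -9.2,-4.5,-6.5,-1.08,-9.1,0, -9.2,-4.5,-6.5,-1.08,-9.1,0, -9.2,-4.5,-6.5,-1.08,-9.1,0, -9.2,-4.5,-6.5,-1.08,-9.1,0]'; python3 look.py w6; python3 lines.py w6
```

```text
clock: 21.4
eef_pos: [0.4155, -0.1319, 0.2136]
orientation: [[-0.571, 0.118, 0.813], [0.074, 0.993, -0.093], [-0.818, 0.007, -0.575]]
contact_force: [-0.4, -0.9, 0.1]
width: 0.702
276 144 21.45
crop origin 216 89
ptr cols 284 292
P [136.73 136.7  136.7  136.7  136.69 136.67 136.74 136.7  136.71] C [136.92 136.81 136.78 136.73 136.73 136.77 136.73 136.76 136.73 136.8
 136.76 136.75 136.84 136.72 136.66]
vp 136.6987951807229 vc 136.75806451612902 zp 0.0563 zc 0.0568 diff mm -0.46
```

View pics/w6z.png

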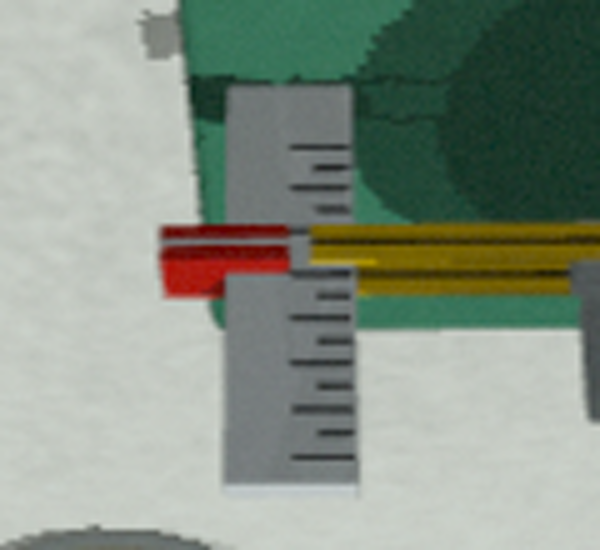

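Run:
```python
from h import *
d=load('top0'); im=d['pixels']; hsv=cv2.cvtColor(im,cv2.COLOR_RGB2HSV); H,S,V=[hsv[...,i].astype(int) for i in range(3)]
sub=np.zeros(V.shape,np.uint8); sub[196:244,153:202]=1
disc=((S<45)&(V>100)&(sub>0)&(np.hypot(np.arange(560)[None]-176.8,np.arange(420)[:,None]-219.7)<19)).astype(np.uint8)
n,l,s,c=cv2.connectedComponentsWithStats(disc); i=1+np.argmax(s[1:,4]); cs,_=cv2.findContours((l==i).astype(np.uint8),0,1)
e=cv2.fitEllipse(cv2.convexHull(max(cs,key=len))); print('disc',e,onz(d,*e[0],.018).round(4),'diam mm',np.array(e[1])*(1.276-.018)/417*1000)
ha=((V<75)&(S>90)&(H<30)&(sub>0)); p=np.argwhere(ha); print('handle',p.min(0),p.max(0))
for z in (.018,.1): print(z,[proj(d,onz(d,*e[0],.018)*[1,1,0]+[0,0,z]).round(1)])
print('handle-top at',onz(d,170,214.4,.1).round(4))
s=load('scene0'); c0=onz(d,*e[0],.018); 
for z in (.018,.1): print('scene',proj(s,[c0[0],c0[1],z]).round(1))
im2=s['pixels']; cv2.imwrite('pics/s0p.png',cv2.resize(im2[270:345,325:405],None,fx=6,fy=6)[...,::-1])
```

```text
disc ((176.32843017578125, 216.6921844482422), (29.10173988342285, 29.4990291595459), 64.11717224121094) [0.5714 0.385  0.018 ] diam mm [87.79373807 88.99227502]
handle [211 166] [222 181]
0.018 [array([176.3, 216.7])]
0.1 [array([168.8, 214.1])]
handle-top at [0.5706 0.3814 0.1   ]
scene [361.8 312. ]
scene [365.2 286.6]
```

View pics/s0p.png

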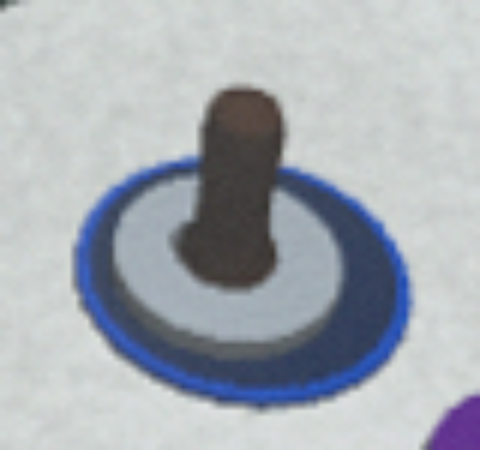

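```bash
python3 -m creep '[0,0,7,1.08,9.1,0, 0,0,8,1.08,9.1,0, 3,6,8,1.08,9.1,0, 15.5,51.6,8,1.08,9.1,0, 15.5,51.6,8,1.08,9.1,0, 15.5,51.6,8,1.08,9.1,0, 15.5,51.6,8,1.08,9.1,0, 15.5,51.6,8,1.08,9.1,0, 15.5,51.6,8,1.08,9.1,0, 15.5,51.6,8,1.08,9.1,0]' 8.2; python3 go.py .571 .3845 .20 173.2
```

```text
clock: 22.45
eef_pos: [0.5144, 0.1644, 0.2844]
orientation: [[-0.993, 0.119, -0.01], [0.119, 0.993, -0.001], [0.01, -0.002, -1.0]]
contact_force: [0.8, -0.6, -0.9]
width: 0.958
shift cm [ 5.66 22.01 -8.44] turn u [ 0.01 -0.1   0.  ] pos [0.5144 0.1644 0.2844] [ 9. 17.  5. 79.  0. 16.] 22.45
```

```bash
python3 -m creep '[5,19.5,-4,0,0,0, 5,19.5,-8,0,0,0, 5,19.5,-8,0,0,0, 5,19.5,-8,0,0,0, 5,19.5,-8,0,0,0, 5,19.5,-8,0,0,0, 5,19.5,-8,0,0,0, 5,19.5,-8,0,0,0]'; python3 go.py .571 .3845 .20 173.2
python3 - <<'E'
from h import *
d=snap('wrist','w7'); print(proj(d,[.571,.3845,.1]),proj(d,[.571,.3845,.018]))
E
```

```text
clock: 23.25
eef_pos: [0.5632, 0.3562, 0.2059]
orientation: [[-0.993, 0.121, 0.0], [0.121, 0.993, 0.003], [-0.0, 0.003, -1.0]]
contact_force: [0.5, 0.4, 0.2]
width: 0.96
shift cm [ 0.78  2.83 -0.59] turn u [-0.03  0.    0.03] pos [0.5632 0.3562 0.2059] [25. 30. 15. 75.  0. 32.] 23.25
[313.30062431 224.04760738] [304.17654979 200.68617989]
```

View pics/w7.png

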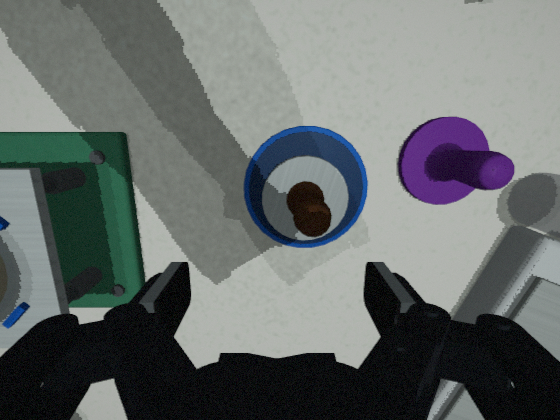

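The handle top is near (312,217), the disc near (304,199) and the purple look-alike at (450,160). I'll refine the grip centre from the disc and the handle top.

Run:
```python
from h import *
d=load('w7'); im=d['pixels']; hsv=cv2.cvtColor(im,cv2.COLOR_RGB2HSV); H,S,V=[hsv[...,i].astype(int) for i in range(3)]
cv2.imwrite('pics/w7z.png',cv2.resize(im[120:255,240:375],None,fx=4.4,fy=4.4,interpolation=cv2.INTER_CUBIC)[...,::-1])
roi=np.zeros(V.shape,bool); roi[120:255,240:375]=1
hd=((H<20)&(S>100)&(V<140)&roi).astype(np.uint8)
blu=((H>98)&(H<128)&(S>150)&roi).astype(np.uint8)
cs,_=cv2.findContours(blu,0,1); e=cv2.fitEllipse(cv2.convexHull(np.vstack(cs))); print('pad',e,onz(d,*e[0],.006).round(4))
dk=((S<60)&(V>70)&roi&(np.hypot(np.arange(560)[None]-e[0][0],np.arange(420)[:,None]-e[0][1])<e[1][0]/2-4)).astype(np.uint8)
n,l,s,c=cv2.connectedComponentsWithStats(dk); i=1+np.argmax(s[1:,4]); cs,_=cv2.findContours((l==i).astype(np.uint8),0,1); f=cv2.fitEllipse(cv2.convexHull(np.vstack(cs))); print('disc',f,onz(d,*f[0],.018).round(4))
p=np.argwhere(hd); print('handle',p.min(0)[::-1],p.max(0)[::-1])
```

```text
pad ((305.27130126953125, 186.2276611328125), (120.45014953613281, 123.6320571899414), 55.62310791015625) [0.5581 0.388  0.006 ]
disc ((304.8589172363281, 197.436279296875), (84.36601257324219, 86.4765853881836), 70.36725616455078) [0.5676 0.3856 0.018 ]
handle [287 182] [330 235]
```

View pics/w7z.png

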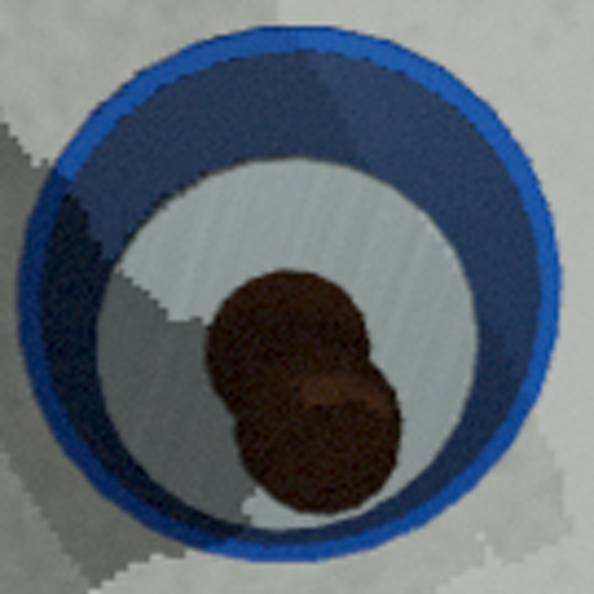

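```bash
python3 -m creep '[0.5,2.9,-3,0,0,0, 0.5,2.9,-7,0,0,0, 0.5,2.9,-7,0,0,0, 0.5,2.9,-7,0,0,0]'; python3 go.py .568 .3855 .064 173.2
```

```text
clock: 23.7
eef_pos: [0.5681, 0.3851, 0.1358]
orientation: [[-0.993, 0.122, -0.001], [0.122, 0.993, 0.003], [0.001, 0.003, -1.0]]
contact_force: [-0.1, 0.4, 0.8]
width: 0.954
shift cm [-0.01  0.04 -7.18] turn u [-0.03 -0.01  0.03] pos [0.5681 0.3851 0.1358] [27. 33. 10. 67.  0. 34.] 23.7
```

```bash
python3 -m creep '[0,0,-4,0,0,0, 0,0,-7.2,-0.03,0,0.03, 0,0,-7.2,-0.03,0,0.03, 0,0,-7.2,-0.03,0,0.03]'; python3 -m creep '[0,0,0,0,0,0, 0,0,0,0,0,0, 0,0,0,0,0,0, 0,0,0,0,0,0, 0,0,0,0,0,0, 0,0,0,0,0,0]' 0.5;  python3 go.py .568 .3855 .064 173.2
```

```text
clock: 24.1
eef_pos: [0.569, 0.3859, 0.0651]
orientation: [[-0.993, 0.119, 0.001], [0.119, 0.993, 0.002], [-0.001, 0.002, -1.0]]
contact_force: [0.6, -0.5, 0.9]
width: 0.962
clock: 24.7
eef_pos: [0.5684, 0.386, 0.0635]
orientation: [[-0.993, 0.118, 0.001], [0.118, 0.993, 0.001], [-0.0, 0.001, -1.0]]
contact_force: [-2.2, -2.5, 7.5]
width: 0.335
shift cm [-0.04 -0.05  0.05] turn u [-0.01  0.   -0.  ] pos [0.5684 0.386  0.0635] [27. 36.  4. 58.  0. 34.] 24.7
```

```bash
python3 - <<'E'
from h import *
d=load('top0'); print(onz(d,267.1,214.7,.185).round(4), proj(d,[.5673,.1019,.185]))
d=load('w2'); print('w2 lid hub px(464,269)',onz(d,464,269,.185).round(4))
d=load('scene0'); print('scene hub',onz(d,210+337/4,150+214/4,.185).round(4))
E
python3 -m creep '[0,0,4,0,0,0, 0,0,9,0,0,0, 0,0,14,0,0,0, 0,0,19,0,0,0, 0,0,20,0,0,0, 0,0,20,0,0,0, 0,0,20,0,0,0, 0,0,20,0,0,0]'; python3 go.py .568 .102 .264 173.2
```

```text
[0.5663 0.1009 0.185 ] [266.72871705 214.33416706]
w2 lid hub px(464,269) [0.5655 0.1026 0.185 ]
scene hub [0.566  0.1063 0.185 ]
clock: 25.5
eef_pos: [0.5674, 0.3857, 0.26]
orientation: [[-0.993, 0.118, -0.004], [0.118, 0.993, -0.001], [0.004, -0.001, -1.0]]
contact_force: [-0.2, 0.0, -3.9]
width: 0.334
shift cm [  0.06 -28.37   0.4 ] turn u [ 0.01 -0.04 -0.  ] pos [0.5674 0.3857 0.26  ] [27. 32. 27. 85.  0. 34.] 25.5
```

```bash
python3 -m creep '[0,-2,1,0,0,0, 0,-5.5,1,0,0,0, 0,-9.5,1,0,0,0, 0,-13.5,1,0,0,0, 0,-17.5,1,0,0,0, 0,-21.5,1,0,0,0, 0,-25,1,0,0,0, 0,-27.2,1,0,0,0, 0,-28.4,1,0,0,0, 0,-28.4,1,0,0,0]'; python3 -m creep '[0,0,0,0,0,0, 0,0,0,0,0,0]'; python3 go.py .566 .102 .2425 173.2
python3 - <<'E'
from h import *
d=snap('scene','s8'); im=d['pixels']; cv2.imwrite('pics/s8z.png',cv2.resize(im[120:300,200:380],None,fx=3.3,fy=3.3,interpolation=cv2.INTER_CUBIC)[...,::-1])
E
```

```text
clock: 26.5
eef_pos: [0.5677, 0.1006, 0.2721]
orientation: [[-0.993, 0.12, -0.001], [0.12, 0.993, 0.001], [0.002, 0.0, -1.0]]
contact_force: [0.1, -0.3, -4.4]
width: 0.332
clock: 26.7
eef_pos: [0.5679, 0.1028, 0.2723]
orientation: [[-0.993, 0.117, -0.001], [0.117, 0.993, 0.001], [0.001, 0.001, -1.0]]
contact_force: [0.3, -0.1, -4.7]
width: 0.336
shift cm [-0.19 -0.08 -2.98] turn u [-0.01 -0.01 -0.01] pos [0.5679 0.1028 0.2723] [ 2. 20.  9. 79.  0.  9.] 26.7
```

View pics/s8z.png

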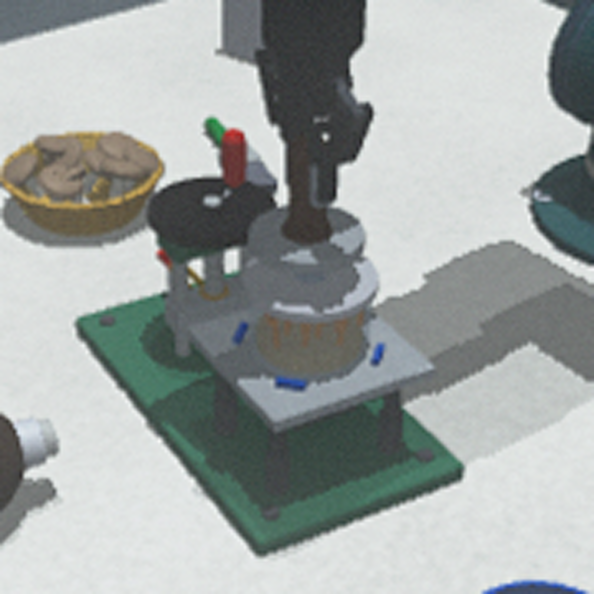

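```bash
python3 -m creep '[-0.15,-0.1,-1,0,0,0, -0.15,-0.1,-2,0,0,0, -0.15,-0.1,-2.5,0,0,0, -0.15,-0.1,-2.8,0,0,0, -0.15,-0.1,-3.1,0,0,0, -0.15,-0.1,-3.4,0,0,0, -0.15,-0.1,-3.6,0,0,0, -0.15,-0.1,-3.6,0,0,0]'; python3 -m creep '[0,0,-0.3,0,0,0, 0,0,-0.6,0,0,0, 0,0,-0.9,0,0,0, 0,0,-1.2,0,0,0, 0,0,-1.2,0,0,0]'; python3 go.py .566 .102 .2075 173.2
```

```text
clock: 27.55
eef_pos: [0.5666, 0.101, 0.2365]
orientation: [[-0.993, 0.118, -0.0], [0.118, 0.993, 0.001], [0.0, 0.001, -1.0]]
contact_force: [-0.6, 0.1, 2.4]
width: 0.34
clock: 28.05
eef_pos: [0.5666, 0.101, 0.2241]
orientation: [[-0.993, 0.118, -0.001], [0.118, 0.993, 0.001], [0.001, 0.001, -1.0]]
contact_force: [-0.2, -0.1, 4.8]
width: 0.337
shift cm [-0.06  0.1  -1.66] turn u [-0.01 -0.01 -0.  ] pos [0.5666 0.101  0.2241] [ 2. 20.  2. 72.  0.  9.] 28.05
```

```bash
python3 -m creep '[0,0,-0.3,0,0,0, 0,0,-0.6,0,0,0, 0,0,-0.9,0,0,0, 0,0,-1.2,0,0,0, 0,0,-1.2,0,0,0]'; python3 -m creep '[0,0,-0.1,0,0,0, 0,0,-0.2,0,0,0, 0,0,-0.2,0,0,0]'; python3 -m creep '[0,0,-0.1,0,0,0, 0,0,-0.1,0,0,0]'
```

```text
clock: 28.55
eef_pos: [0.5667, 0.101, 0.2126]
orientation: [[-0.993, 0.118, 0.0], [0.118, 0.993, 0.001], [0.0, 0.001, -1.0]]
contact_force: [-0.8, -0.1, 8.8]
width: 0.335
clock: 28.85
eef_pos: [0.5668, 0.101, 0.2109]
orientation: [[-0.993, 0.118, 0.0], [0.118, 0.993, 0.001], [-0.0, 0.001, -1.0]]
contact_force: [-0.8, 0.0, 9.2]
width: 0.34
clock: 29.05
eef_pos: [0.5668, 0.101, 0.21]
orientation: [[-0.993, 0.118, 0.001], [0.118, 0.993, 0.001], [-0.0, 0.001, -1.0]]
contact_force: [-0.9, -0.2, 10.2]
width: 0.337
```

```bash
for i in 1 ; do python3 -m creep '[0,0,-0.1,0,0,0, 0,0,-0.1,0,0,0]'; python3 -m creep '[0,0,-0.1,0,0,0, 0,0,-0.1,0,0,0]'; done | grep -E 'pos|force'
```

```text
eef_pos: [0.5669, 0.101, 0.2093]
contact_force: [-1.2, -0.3, 12.0]
eef_pos: [0.5671, 0.101, 0.2091]
contact_force: [-4.0, 0.2, 21.5]
```

The force has jumped to about 26 N net, so the table is on the stop. I'll hold here and look.

```bash
python3 -m creep '[0,0,-0.03,0,0,0, 0,0,-0.03,0,0,0, 0,0,-0.03,0,0,0, 0,0,-0.03,0,0,0, 0,0,-0.03,0,0,0, 0,0,-0.03,0,0,0]'
python3 - <<'E'
from h import *
d=snap('scene','s9'); im=d['pixels']; cv2.imwrite('pics/s9z.png',cv2.resize(im[120:300,200:380],None,fx=3.3,fy=3.3,interpolation=cv2.INTER_CUBIC)[...,::-1]); snap('wrist','w9')
E
```

```text
clock: 30.05
eef_pos: [0.5671, 0.101, 0.209]
orientation: [[-0.993, 0.118, 0.002], [0.118, 0.993, 0.001], [-0.002, 0.001, -1.0]]
contact_force: [-5.3, 0.7, 23.3]
width: 0.336
```

View pics/s9z.png

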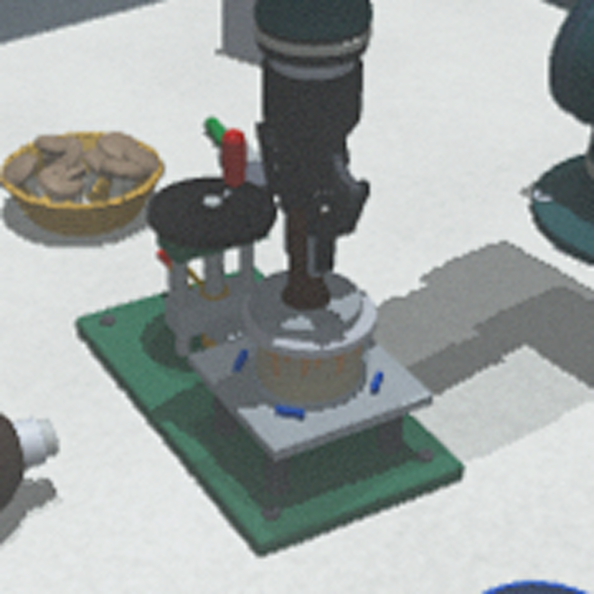

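View pics/w9.png

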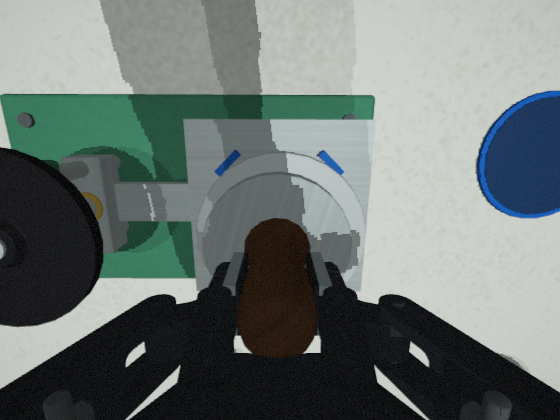

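The table is down on the stop, with the plate flat and centred on the lid. I'll hold briefly, then let it rise.

```bash
python3 -m creep '[0,0,-0.03,0,0,0, 0,0,-0.03,0,0,0, 0,0,-0.03,0,0,0, 0,0,-0.03,0,0,0]'; python3 -m creep '[0,0,0.3,0,0,0, 0,0,0.7,0,0,0, 0,0,1.1,0,0,0, 0,0,1.5,0,0,0, 0,0,1.9,0,0,0, 0,0,2.3,0,0,0, 0,0,2.7,0,0,0, 0,0,3.0,0,0,0, 0,0,3.2,0,0,0, 0,0,3.4,0,0,0]';python3 -m creep '[0,0,0.4,0,0,0, 0,0,1,0,0,0, 0,0,2.5,0,0,0, 0,0,5,0,0,0, 0,0,6.5,0,0,0, 0,0,6.5,0,0,0]'; python3 go.py .559 .388 .275 173.2
```

```text
clock: 30.55
eef_pos: [0.5671, 0.101, 0.2089]
orientation: [[-0.993, 0.118, 0.003], [0.118, 0.993, 0.001], [-0.003, 0.001, -1.0]]
contact_force: [-5.0, 0.7, 25.9]
width: 0.336
clock: 31.55
eef_pos: [0.5663, 0.101, 0.2404]
orientation: [[-0.993, 0.118, -0.002], [0.118, 0.993, 0.001], [0.002, 0.0, -1.0]]
contact_force: [0.1, 0.1, -4.5]
width: 0.338
clock: 32.15
eef_pos: [0.5672, 0.101, 0.3078]
orientation: [[-0.993, 0.118, 0.003], [0.118, 0.993, 0.001], [-0.003, 0.001, -1.0]]
contact_force: [0.2, -0.7, -4.4]
width: 0.34
shift cm [-0.82 28.7  -3.28] turn u [-0.01  0.02 -0.  ] pos [0.5672 0.101  0.3078] [ 2. 20. 14. 84.  0.  9.] 32.15
```

```bash
python3 -m creep '[0,2,0,0,0,0, -0.1,5.5,-1,0,0,0, -0.2,9.5,-2,0,0,0, -0.4,13.5,-3,0,0,0, -0.5,17.5,-3,0,0,0, -0.6,21.5,-3,0,0,0, -0.7,25.3,-3,0,0,0, -0.8,27.5,-3,0,0,0, -0.8,28.7,-3,0,0,0, -0.8,28.7,-3,0,0,0]'; python3 -m creep '[0,0,-4,0,0,0, 0,0,-8,0,0,0, 0,0,-12,0,0,0, 0,0,-15,0,0,0, 0,0,-17.5,0,0,0, 0,0,-18.5,0,0,0, 0,0,-19,0,0,0, 0,0,-19,0,0,0]'; python3 go.py .5595 .388 .0635 173.2
```

```text
clock: 33.15
eef_pos: [0.5583, 0.3889, 0.2747]
orientation: [[-0.993, 0.117, -0.002], [0.117, 0.993, 0.0], [0.002, -0.0, -1.0]]
contact_force: [1.1, -0.9, -5.2]
width: 0.336
clock: 33.95
eef_pos: [0.5589, 0.3876, 0.0863]
orientation: [[-0.993, 0.118, -0.0], [0.118, 0.993, 0.001], [0.0, 0.001, -1.0]]
contact_force: [-0.2, 0.8, -3.5]
width: 0.338
shift cm [ 0.06  0.04 -2.28] turn u [-0.01 -0.    0.  ] pos [0.5589 0.3876 0.0863] [28. 35.  4. 60.  0. 35.] 33.95
```

```bash
python3 -m creep '[0,0,-0.8,0,0,0, 0,0,-1.4,0,0,0, 0,0,-1.8,0,0,0, 0,0,-2,0,0,0, 0,0,-2,0,0,0]'; python3 -m creep '[0,0,-0.1,0,0,0, 0,0,-0.2,0,0,0, 0,0,-0.2,0,0,0]'; python3 -m creep '[0,0,-0.1,0,0,0, 0,0,-0.1,0,0,0]'
```

```text
clock: 34.45
eef_pos: [0.5584, 0.388, 0.0656]
orientation: [[-0.993, 0.118, -0.001], [0.118, 0.993, 0.0], [0.001, 0.0, -1.0]]
contact_force: [0.4, -0.3, -3.5]
width: 0.332
clock: 34.75
eef_pos: [0.5586, 0.388, 0.0638]
orientation: [[-0.993, 0.118, -0.001], [0.118, 0.993, 0.001], [0.001, 0.001, -1.0]]
contact_force: [-0.4, -0.5, -4.0]
width: 0.337
clock: 34.95
eef_pos: [0.5586, 0.388, 0.0635]
orientation: [[-0.993, 0.118, -0.0], [0.118, 0.993, 0.001], [0.0, 0.001, -1.0]]
contact_force: [-2.8, -0.8, 4.4]
width: 0.331
```

Contact at z = 0.0635, the same as at the pick. I'll release, rise and check the picture.

```bash
python3 -m creep '[0,0,0,0,0,0, 0,0,0,0,0,0, 0,0,0,0,0,0, 0,0,0,0,0,0, 0,0,0,0,0,0]' 8.2; python3 -m creep '[0,0,2,0,0,0, 0,0,5,0,0,0, 0,0,9,0,0,0, 0,0,14,0,0,0, 0,0,18,0,0,0, 0,0,22,0,0,0, 0,0,22,0,0,0, 0,0,22,0,0,0]'
python3 - <<'E'
from h import *
snap('wrist','w10'); d=snap('scene','s10'); im=d['pixels']; cv2.imwrite('pics/s10z.png',cv2.resize(im[150:345,215:415],None,fx=3,fy=3,interpolation=cv2.INTER_CUBIC)[...,::-1])
E
python3 go.py .4187 -.1346 .2177 173.2
```

```text
clock: 35.45
eef_pos: [0.5586, 0.388, 0.0628]
orientation: [[-0.993, 0.118, -0.001], [0.118, 0.993, 0.001], [0.001, 0.001, -1.0]]
contact_force: [-0.0, 0.3, -0.3]
width: 0.958
clock: 36.25
eef_pos: [0.5589, 0.3882, 0.2833]
orientation: [[-0.993, 0.118, 0.001], [0.118, 0.993, 0.001], [-0.001, 0.001, -1.0]]
contact_force: [0.4, -0.8, -0.8]
width: 0.96
shift cm [-13.96 -52.24  -6.39] turn u [ 0.   -0.02 -0.  ] pos [0.5583 0.3878 0.2816] [28. 32. 30. 88.  0. 35.] 36.35
```

View pics/w10.png

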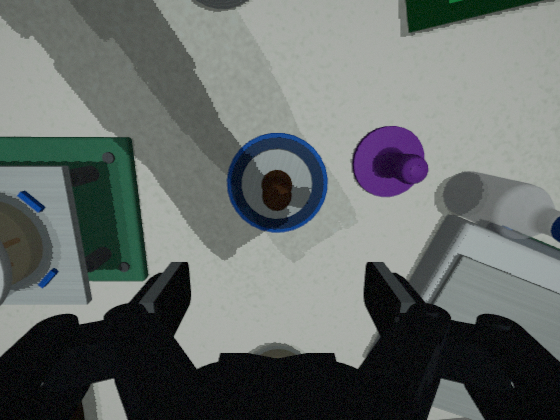

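View pics/s10z.png

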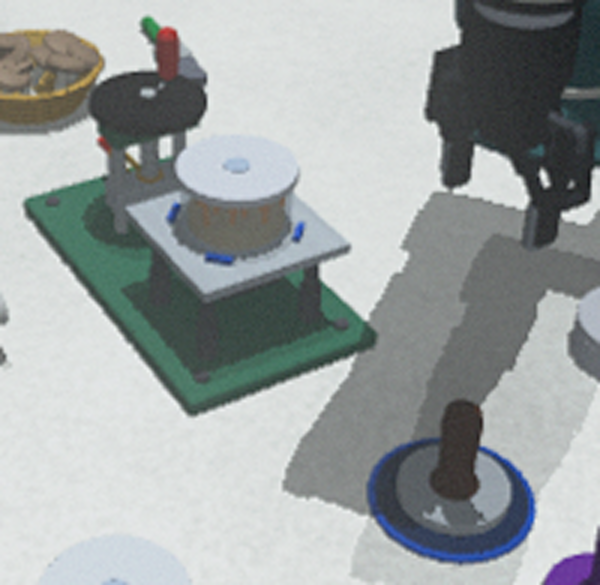

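The plate stands centred on the pad at about (277,183), with the lid home and the table up. Next, a last look at the pointer.

```bash
python3 -m creep '[-14,-52.3,2,0,0,0, -14,-52.3,2,0,0,0, -14,-52.3,2,0,0,0, -14,-52.3,2,0,0,0, -14,-52.3,2,0,0,0, -14,-52.3,2,0,0,0, -14,-52.3,2,0,0,0, -14,-52.3,2,0,0,0, -14,-52.3,2,0,0,0, -14,-52.3,2,0,0,0]' 6; python3 go.py .4187 -.1346 .2177 173.2
```

```text
clock: 37.35
eef_pos: [0.4279, -0.0961, 0.3004]
orientation: [[-0.993, 0.118, -0.002], [0.118, 0.993, 0.001], [0.002, 0.001, -1.0]]
contact_force: [1.8, -0.0, 0.2]
width: 0.707
shift cm [-0.92 -3.85 -8.27] turn u [-0.01 -0.02 -0.01] pos [ 0.4279 -0.0961  0.3004] [-23.   6.  -6.  78.   0. -17.] 37.35
```

```bash
python3 -m creep '[-0.6,-2,0,-1.08,-9.1,0, -0.6,-2,-2,-1.08,-9.1,0, -0.6,-2,-4,-1.08,-9.1,0, -0.6,-2,-6,-1.08,-9.1,0, -0.6,-2,-8,-1.08,-9.1,0, -0.6,-2,-8,-1.08,-9.1,0, -0.6,-2,-8,-1.08,-9.1,0, -0.6,-2,-8,-1.08,-9.1,0, -0.6,-2,-8,-1.08,-9.1,0, -0.6,-2,-8,-1.08,-9.1,0]'; python3 look.py w11; python3 lines.py w11
```

```text
clock: 38.35
eef_pos: [0.4229, -0.1147, 0.2205]
orientation: [[-0.573, 0.118, 0.811], [0.069, 0.993, -0.096], [-0.817, 0.001, -0.577]]
contact_force: [0.2, -0.4, 1.2]
width: 0.702
258 135 38.4
crop origin 198 80
ptr cols 267 275
P [128.14 128.17 128.13 128.19 128.15 128.19 128.15 128.15 128.12] C [127.91 127.97 128.03 127.83 127.93 128.01 127.97 127.95 128.02 128.08
 128.11 128.07 128.05 128.07 128.07]
vp 128.1494252873563 vc 128.01775147928993 zp 0.0564 zc 0.0568 diff mm -0.45
```

View pics/w11.png

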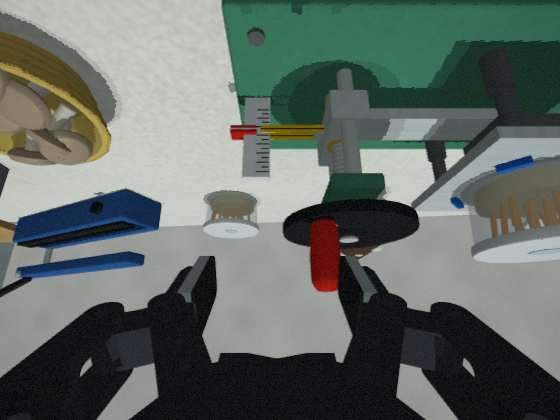

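```bash
python3 -m creep '[0,-2,3,0,0,0, 0,-3,6,0,0,0, 0,-3,6,0,0,0, 0,-3,6,0,0,0, 0,-3,6,0,0,0]'; python3 -c "
from rig import workorder; print(workorder.hand_in())"
```

```text
clock: 38.9
eef_pos: [0.4234, -0.1442, 0.2806]
orientation: [[-0.572, 0.117, 0.812], [0.068, 0.993, -0.095], [-0.818, 0.001, -0.576]]
contact_force: [-0.2, 0.5, -0.4]
width: 0.704
the job is handed in; nothing more can be done
None
```

I set the depth stop, pressed the lid home on it and stood the press plate back on its pad. The job was handed in at about 39 s of the 72 s allowed; it reported no verdict.

- **Stop:** I wound it down two turns, to about 6 mm below the clip. I then brought it back up in two steps, ending on an upward turn. The first step stopped about 1.5 mm low, so I added about 30° of upward turn. The wrist camera put the pointer 0.45 mm below the clip both before and after pressing. My depth estimate for that reading could be off by about 0.5 mm, against the 2 mm limit.
- **Pressing:** the net force rose smoothly to about 16 N, then jumped to 26–30 N when the table met the stop. I held it there for about 1.2 s with the plate square on the lid. That is well under the 60 N limit.
- **Final checks:** after release, the pictures showed:
  - the table back up, the lid home and the tub between its dogs;
  - the plate upright and centred on its blue pad;
  - the purple look-alike where it was, and the clip at the same height to 0.1 mm.

Two things went imperfectly:
- **Flatter look at the scale:** that pose was out of reach, and the arm ended in an awkward position at its joint limits. Nothing was touched.
- **Final upward turn:** the crank was held slightly off centre, with about 31 N upward force on the tool. The pointer still landed where intended.

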